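Close up a row of V-blocks on the staging rack

ROBOT

A 6-joint arm with a two-finger parallel gripper is mounted at the origin on a cart in front of the work surface, level with it; the furniture and walls round the work are solid. World frame = base frame: x ahead of the robot, y to its left, z up, the work surface at z = 0. Lengths are in m, angles in rad, forces in N, time in s.
With the tool pointing down it reaches from about 0.25 to 0.8 m from the base axis. Payload 3.9 kg.
Tool frame: the origin (TCP) lies at the very end of the fingers, on their centre line; the grasp point (between the pads) lies 19 mm behind it; z points along the fingers, y is the line along which they close (so a half turn about z gives the same grasp; the last joint's range is limited). The gripper opens to 85 mm and grips with 20 to 120 N. Pads are 22 mm wide; open, the fingers measure 114 mm over their backs; the gripper's body (76 mm by 85 mm) begins 54 mm behind the grasp point. The pads swing forward as they close: fully open they stand 13 mm farther back than shut.
Start: joints at [-1.278, 0.26, -0.138, 1.173, 0, 1.571], TCP at [0.152, -0.503, 0.206] pointing down, gripper open.
Joint ranges: [-2.78, 2.78], [-0.83, 1.72], [-1.28, 1.37], [-1.9, 2.12], [-1.57, 1.48], [-3.14, 3.14]. Speed limits (rad/s): [2.57, 2.57, 3.14, 3.14, 3.14, 3.14].

INTERFACE

Orientations are given as a rotation vector (axis times angle).
In Python, from station import robot gives the robot as it stands.
- The arm moves only by the tool drive_tool, never from a script. Its argument "deltas" is a list of rows, each an object of numbers: "tx", "ty", "tz": the shift along the tool's x, y, z in m; "rx", "ry", "rz": the turn, a rotation vector about the tool's x, y, z in rad; "gripper": the closure, from 0 (fully open) to 1 (shut). In form: [{"tx": .., "ty": .., "tz": .., "rx": .., "ry": .., "rz": .., "gripper": ..}, ...]. A call has 1 to 12 rows; each row shifts and turns the commanded pose from where the row before left it, along the tool's axes as they then stand; what a row does not reach is not made up. A row lasts 1/10 s, in which the tool goes at most 50 mm and 8.59 degrees, less where a joint would pass 70% of its speed; a pose out of reach is approached as far as the arm can. A call is refused whole if a number of a shift passes 0.05 or a number of a turn 0.15, either way. A call with a gripper value outside its range is refused whole. The fingers move at their own pace and stop on an object; "squeeze" is the grip in N (left out, the last holds). Time passes only in rows, so rows that do not move let the fingers close. It gives the time, the measured TCP pose, the force, the opening and the grip force at its end, in the units of the state.
- robot.observe(): the state, without advancing time (a new reading comes with each control period).
- robot.read_camera(name): name is "scene" or "top"; returns a dict with "image" (384x512x3 uint8, blue, green, red), "depth" (384x512 float32, m along the optical axis (not along the pixel's ray), 0 where there is no reading), "fov_y" (degrees; the focal length in pixels is half the picture's height over the tangent of half this angle, whatever the lens; pixels are square), "cx", "cy" (the principal point, pixels), "rvec" (rotation vector, rad) and "tvec" (3), from world to camera coordinates, as OpenCV has them. Camera axes: x right, y down, z forward; pixel columns grow to the right and rows downward; lengths in m; the calibration is good to about 2 mm. A picture is of the moment at which its call begins.
- robot.finish_job(): hands the job in; it is judged then, once.
The state is a dict: "time_s": time; "joint_pos": joint angles; "dq": joint speeds; "joint_torque": joint torques, N m; "tcp_pos": TCP position; "tool_rot": TCP orientation; "contact_force": force on the tool from outside, world axes, zero at the start; "ft_torque": the same for the moment, N m; "finger_gap": opening from 0.0 (shut) to 1.0 (fully open); "grip_force": force on a finger pad.
Only numpy, scipy, OpenCV 4.12 (cv2) and the standard library are available. Lean on these libraries where they do the work, as an engineer would, in place of code of your own. Each camera call takes 0.05 s, during which the arm holds its last target. There are 200 camera calls.

TASK

Line up the three V-blocks side by side on the rack, square and flush against the back fence, by sliding them along the board without lifting or tipping them. Then swing the spring-centred lever toward the end stop so that its paddle closes the row up tight against the stop, hold it pressed firmly but gently there for about two seconds, and let it swing back to its centre by itself. Leave the engineer's square, the vial and the plug gauge where they are.

Things in the scene. Friction and masses are not known exactly. Their poses are not given: they have to be found in the camera images.
- rack: Low fixed rack of bare aluminium and steel. Origin at its underside on the worktop. Own +x points away from the robot to the back fence, +y (left) along the row to the end stop. Board x -85 to +100 mm, y -135 to +140 mm, 8 mm thick. Back fence: front face at x = +50 mm, y -60 to +140 mm, top at z = 38 mm; behind it the guide rail of the paddle.
- row_line (a point): Point on the board's top at rack x = +28, y = 0, z = 8 mm, axes as the rack. A V-block whose 44 mm length lies along rack x is flush with the fence when its origin is on this line (rel x = 0).
- end_stop: Dark steel block, 56 x 22 x 30 mm, with a round steel clamp screw on top (18 mm diameter, to 52 mm over the worktop), fixed on the board at the left end of the row; its place along the row differs from run to run. Axes as the rack; origin on the board's top, at the lower edge of its stop face (the face looking to rack -y).
- stop_face (a point): Centre of the stop face that the row ends against, 15 mm above the board; axes as the rack. The block next to the stop has its origin 18 mm to the -y side of it; in a closed row the three origins are 18, 54 and 90 mm from it.
- paddle: Aluminium paddle in the row in front of the fence; the lever slides it along rack y: travel = 102 mm per rad of lever angle, toward the end stop for positive angles. Its carriage runs behind the fence, a bridge passes over the fence. Origin at rack x = 0, z = 0, in the plane of its pushing face, at rack y = -55 mm when the lever is centred.
- paddle_face (a point): Point of the paddle's pushing face on the row line, 25 mm above the worktop; axes as the rack. The face is 26 mm wide (rack x +17 to +43).
- lever (a joint): Lever angle in rad about a vertical pivot. 0 = centred, lever pointing to rack -x; positive = knob swung to rack +y, which advances the paddle; limits -0.30, +0.75. Centring spring 0.8 N m/rad (2.5 N at the knob at 0.6 rad). The row gets tight at about 0.55 to 0.67 rad, depending on the stop; there resistance turns firm. Paddle force on the row: hold 6 N or more, never over 60 N.
- lever_knob (a point): Middle of the black upright knob at the lever's end: 24 mm diameter, 47 to 73 mm above the worktop (this point at 60), 190 mm from the pivot, which is at rack x = +118, y = -100 mm. Lever bar: steel, 12 mm wide, 51 to 59 mm above the worktop. Push the knob from its -y side; extra force at the knob over the spring acts on the row about 1.9-fold, so 6 to 10 N extra is right.
- v_block_a: One of three alike bare steel V-blocks, 44 mm (own x) x 36 mm (own y) x 34 mm high, 0.17 to 0.34 kg, V groove in the top. Origin: centre of the underside. Starts standing on the board in front of the row, turned by up to 0.3 rad from the rack. In the row its 44 mm length lies along rack x. The order of the blocks is free.
- v_block_b: One of three alike bare steel V-blocks, 44 mm (own x) x 36 mm (own y) x 34 mm high, 0.17 to 0.34 kg, V groove in the top. Origin: centre of the underside. Starts standing on the board in front of the row, turned by up to 0.3 rad from the rack. In the row its 44 mm length lies along rack x. The order of the blocks is free.
- v_block_c: One of three alike bare steel V-blocks, 44 mm (own x) x 36 mm (own y) x 34 mm high, 0.17 to 0.34 kg, V groove in the top. Origin: centre of the underside. Starts standing on the board in front of the row, turned by up to 0.3 rad from the rack. In the row its 44 mm length lies along rack x. The order of the blocks is free.
- square: Bystander: bare steel engineer's square lying flat, 78 x 98 x 15 mm, left of the rack; origin under its centre.
- brown_vial: Bystander: brown vial with a black cap, 24 mm diameter, 54 mm high, standing beyond the left end of the rack; origin under its centre.
- plug_gauge: Bystander: double-ended plug gauge lying, 17 x 92 x 15 mm, to the right of the rack; origin under its centre.
Mind the look-alikes: they are no part of the job. Leave any orange or red look-alike of the v_block_a alone.

How it is judged:
On the way, in this order (a step that is already met when the one before it is completed fails the run):
1. with all three blocks upright on the board, square and flush at the fence, the lever's paddle presses the closed row against the end stop with 6 N or more, for a second (x of each of v_block_a, v_block_b, v_block_c in the frame of row_line above -0.003 m and angle between the x axis of each of v_block_a, v_block_b, v_block_c and the x axis of rack, either way round below 0.06 rad and y of v_block_a in the frame of stop_face between -0.094 and -0.015 m and y of v_block_b in the frame of stop_face between -0.094 and -0.015 m and y of v_block_c in the frame of stop_face between -0.094 and -0.015 m and z of each of v_block_a, v_block_b, v_block_c in the frame of row_line below 0.003 m and angle between each of v_block_a, v_block_b, v_block_c's own z axis and vertical below 0.08 rad and (contact force between paddle and v_block_a above 6 N or contact force between paddle and v_block_b above 6 N or contact force between paddle and v_block_c above 6 N) and value of joint lever above 0.4 rad), for 1 s.
2. the lever is let go and stands at its centre again (value of joint lever between -0.06 and 0.06 rad), for 0.2 s.
At the end, for the whole second after the job is handed in: All three V-blocks stand upright and at rest on the board, each within 3 mm of flush with the fence and square to it within 0.06 rad, side by side against the end stop with all gaps together no more than 4 mm; the lever is back at its centre within 0.06 rad (all of step 2 and x of each of v_block_a, v_block_b, v_block_c in the frame of row_line above -0.003 m and angle between the x axis of each of v_block_a, v_block_b, v_block_c and the x axis of rack, either way round below 0.06 rad and y of v_block_a in the frame of stop_face between -0.094 and -0.015 m and y of v_block_b in the frame of stop_face between -0.094 and -0.015 m and y of v_block_c in the frame of stop_face between -0.094 and -0.015 m and z of each of v_block_a, v_block_b, v_block_c in the frame of row_line below 0.003 m and angle between each of v_block_a, v_block_b, v_block_c's own z axis and vertical below 0.08 rad and linear speed of each of v_block_a, v_block_b, v_block_c below 0.01 m/s); the robot touches nothing.
It fails at once if a V-block is lifted more than 10 mm off the board or tipped more than 0.3 rad (z of any of v_block_a, v_block_b, v_block_c in the frame of row_line above 0.01 m or angle between any of v_block_a, v_block_b, v_block_c's own z axis and vertical above 0.3 rad).
It fails at once if the paddle presses on the row with more than 60 N (contact force between paddle and v_block_a above 60 N or contact force between paddle and v_block_b above 60 N or contact force between paddle and v_block_c above 60 N).
It fails at once if the square, the vial or the plug gauge is moved by more than 15 mm (distance of any of square, brown_vial, plug_gauge from where it was at the start of the episode above 0.015 m).
It also fails if it takes over 70 s, if anything falls off the work surface, if the arm or the gripper's body presses on something with over 40 N, if the wrist force passes 120 N, or if a joint passes its speed limit or range.

## Working session

There is one attempt and no reset: what is moved stays moved. The work goes in short steps, Python scripts to look and compute and a tool call to move; the robot and the scene stay as the last step left them, time stands still between calls to the robot, and variables do not carry over. Pictures are saved under pics/ and viewed, at most 10 in all, crops included, and the job is handed in when it is done.

Besides the shell and the picture viewer there is one more tool, called after "Call:" as name([rows], argument=value, ...), one row to a line, values as JSON. drive_tool: Moves the arm, as the interface text tells. Its arguments: {"type":"object","properties":{"deltas":{"type":"array"},"squeeze":{"type":"number"}},"required":["deltas"]}

```bash
mkdir -p pics; ls; cat > h.py <<'E'
import numpy as np, cv2
from station import robot
def cam(n):
    c=robot.read_camera(n); c['R']=cv2.Rodrigues(np.array(c['rvec'],float))[0]; c['t']=np.array(c['tvec'],float).reshape(3)
    c['f']=192/np.tan(np.radians(c['fov_y'])/2); return c
def cloud(c):
    d=c['depth']; v,u=np.mgrid[0:384,0:512]
    P=np.stack([(u-c['cx'])/c['f']*d,(v-c['cy'])/c['f']*d,d],-1)
    return (P-c['t'])@c['R']
def onz(c,u,v,z):
    o=-c['R'].T@c['t']; r=c['R'].T@np.array([(u-c['cx'])/c['f'],(v-c['cy'])/c['f'],1.])
    return o+r*(z-o[2])/r[2]
E
python3 - <<'E'
from h import *
for n in ('scene','top'):
    c=cam(n); cv2.imwrite(f'pics/{n}0.png',cv2.resize(c['image'],(800,600),interpolation=cv2.INTER_CUBIC)); np.savez(f'{n}0.npz',**c)
    print(n,c['fov_y'],c['cx'],c['cy'],-c['R'].T@c['t'],c['R'][2])
print(robot.observe())
E
```

```text
pics
scene 42.12974009225113 256.1065079210568 194.69042489631275 [ 0.03189265 -0.93091936  0.94537869] [ 0.41393657  0.58430406 -0.69802957]
top 51.395468087477965 254.62058156667092 189.47612794497195 [ 0.41393634 -0.21751265  1.09134156] [ 0.12879039  0.01278389 -0.99158943]
{'time_s': 0.1, 'joint_pos': array([-1.27801011e+00,  2.60645046e-01, -1.39222247e-01,  1.17268461e+00,
       -1.96992293e-05,  1.57081475e+00]), 'dq': array([ 7.37428989e-04, -2.44261503e-03,  3.31408296e-03, -4.72518591e-04,
        6.55043352e-05,  1.46162857e-03]), 'joint_torque': array([-2.23726570e-04, -4.06509197e+01,  2.54527724e+01,  1.01267674e-02,
        8.05705326e-06,  3.07095725e-06]), 'tcp_pos': array([ 0.15133491, -0.50204743,  0.20534089]), 'tool_rot': array([-3.10627789e+00, -4.57985053e-01,  4.32660110e-04]), 'contact_force': array([-0.71608411, -0.00279642, -0.55613175]), 'ft_torque': array([ 0.00362092, -0.05693883,  0.00355919]), 'grip_force': 0.0, 'finger_gap': 0.9972931456145419}
```

View pics/top0.png

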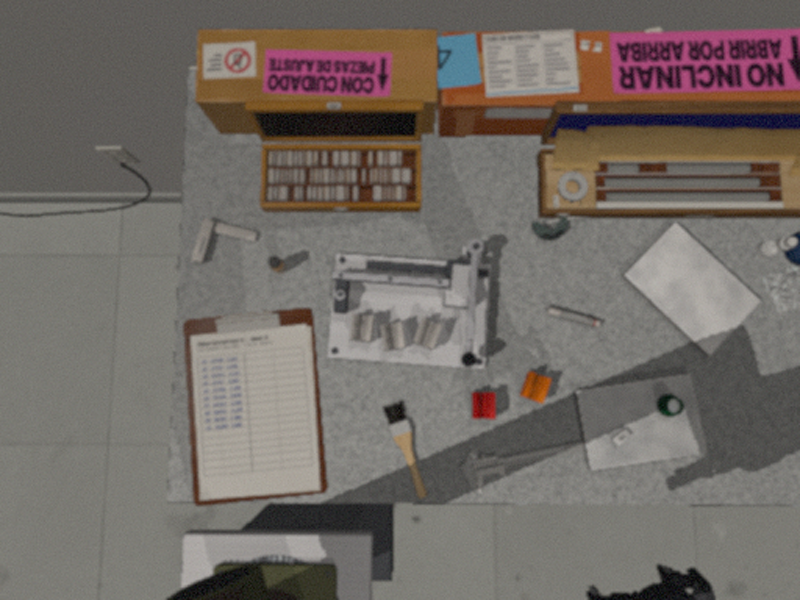

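View pics/scene0.png

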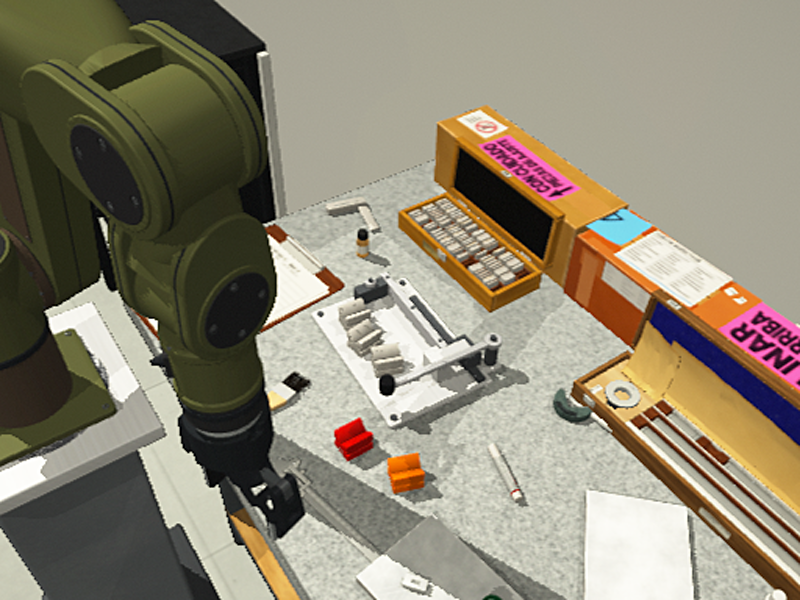

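Top view: three bare-steel V-blocks on the rack at about (363,327), (393,334), (433,330). The red (484,404) and orange (536,386) blocks off the rack are the look-alikes, so I leave them alone. The lever knob is at (471,359) and the end stop at (341,292). Next I rectify an enlarged crop to confirm.

```bash
python3 - <<'E'
from h import *
s=512/800
c=dict(np.load('top0.npz'))
for p in [(334,254),(492,262),(487,368),(329,357)]: print(onz(c,p[0]*s,p[1]*s,.008).round(4))
print('knob',onz(c,471*s,359*s,.073))
# rectified: image right = world -y, up = +x ; 2px/mm
def rect(c,z,x1,y1,w,h,k=2):
    W=np.array([[x1,y1,z],[x1,y1-w,z],[x1-h,y1-w,z],[x1-h,y1,z]])
    q=W@c['R'].T+c['t']; q=np.stack([q[:,0]/q[:,2]*c['f']+c['cx'],q[:,1]/q[:,2]*c['f']+c['cy']],1)
    D=np.array([[0,0],[w,0],[w,h],[0,h]])*1000*k
    return cv2.warpPerspective(c['image'],cv2.getPerspectiveTransform(q.astype('f4'),D.astype('f4')),(int(w*1000*k),int(h*1000*k)),flags=cv2.INTER_CUBIC)
x1=float(onz(c,334*s,254*s,.042)[0])+.03;y1=float(onz(c,334*s,254*s,.042)[1])+.03
print(x1,y1)
im=rect(c,.042,round(x1,2),round(y1,2),.32,.24,2.5)
cv2.imwrite('pics/rect.png',im)
P=cloud(c); Z=P[...,2]
hm=np.clip(Z/0.08*255,0,255).astype('u1'); c2=dict(c,image=cv2.applyColorMap(hm,cv2.COLORMAP_JET))
cv2.imwrite('pics/rectz.png',rect(c2,.042,round(x1,2),round(y1,2),.32,.24,2.5))
E
```

```text
[ 0.6295 -0.0903  0.008 ]
[ 0.6154 -0.3692  0.008 ]
[ 0.4299 -0.3577  0.008 ]
[ 0.4479 -0.0846  0.008 ]
knob [ 0.44336004 -0.32352501  0.073     ]
0.6527499892769326 -0.06425078625112865
```

View pics/rect.png

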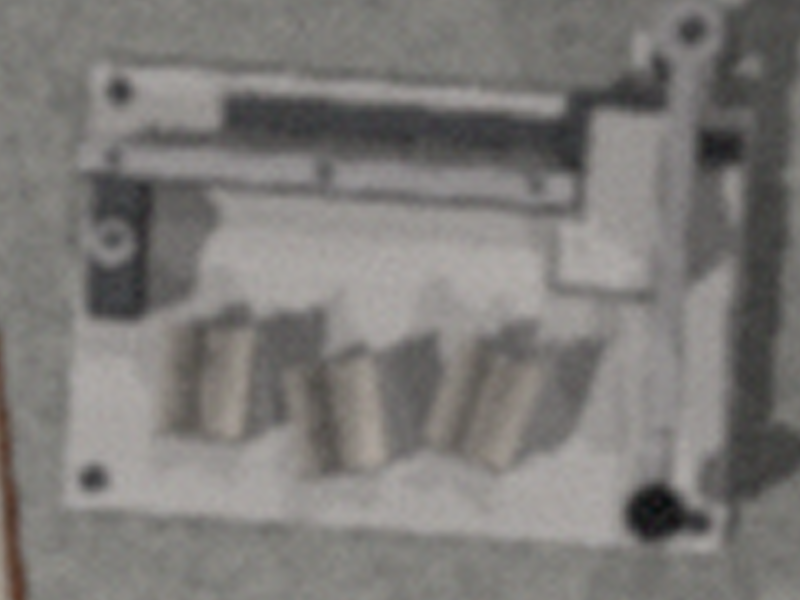

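View pics/rectz.png

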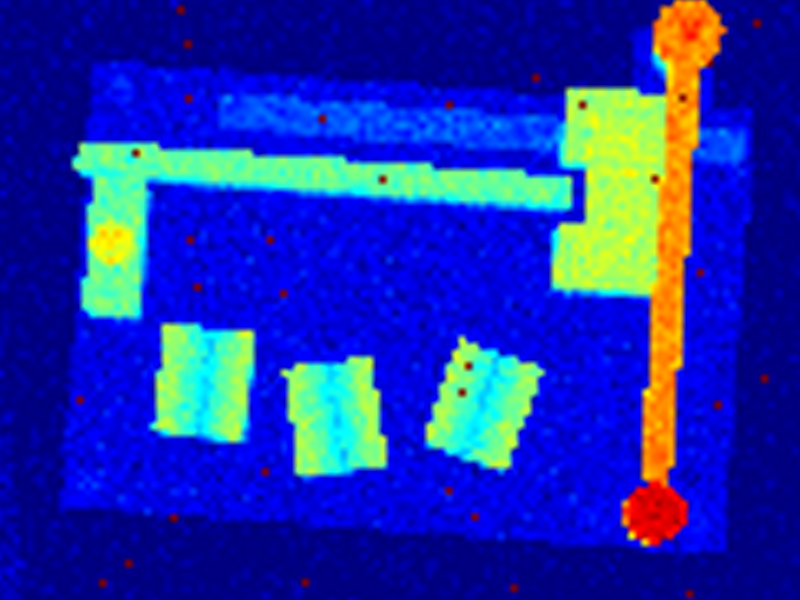

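The rectified crop (2.5 px/mm) shows three grey steel blocks at (205,383), (337,417) and (485,405), the stop at (118,240) with its face at col ~148, the paddle face at col ~555 and the knob at (655,512). The clamp screw, paddle and knob heights match the description. Next I fit their poses.

```bash
cat > meas.py <<'E'
from h import *
from scipy import ndimage as nd
# rack pose: theta & origin fixed from fence/board; re-estimated on request
def grid(c,zlo,zhi):
    P=cloud(c).reshape(-1,3); m=(P[:,2]>zlo)&(P[:,2]<zhi)&(P[:,0]>.4)&(P[:,0]<.68)&(P[:,1]<-.05)&(P[:,1]>-.4); return P[m]
def blobs(c,zlo,zhi,nmin=60):
    P=cloud(c); Z=P[...,2]; m=(Z>zlo)&(Z<zhi)&(P[...,0]>.4)&(P[...,0]<.68)&(P[...,1]<-.05)&(P[...,1]>-.4)
    l,n=nd.label(m); out=[]
    for i in range(1,n+1):
        Q=P[l==i]
        if len(Q)>nmin: out.append(Q)
    return out
def show(c,zlo,zhi):
    for Q in blobs(c,zlo,zhi):
        (a,b),(w,h),ang=cv2.minAreaRect((Q[:,:2]*1000).astype('f4'))
        print(len(Q),'ctr',np.round((a,b),1),'size',round(w,1),round(h,1),'ang',round(ang,2),'z',Q[:,2].mean().round(4))
E
python3 - <<'E'
from meas import *
c=dict(np.load('top0.npz'))
print('mid');show(c,.026,.06)
print('board');show(c,.004,.02)
print('hi');show(c,.062,.09)
P=blobs(c,.026,.06)
E
```

```text
mid
701 ctr [ 554.8 -308.9] size 55.2 178.0 ang 83.82 z 0.0489
550 ctr [ 559.8 -188.7] size 67.9 198.5 ang 0.69 z 0.0378
229 ctr [ 497.8 -140.9] size 36.5 44.1 ang 82.54 z 0.0372
223 ctr [ 488.7 -253.1] size 35.9 44.1 ang 70.43 z 0.0371
225 ctr [ 483.7 -193.9] size 43.5 35.6 ang 7.84 z 0.0374
board
3991 ctr [ 532.2 -204.6] size 242.4 186.6 ang 86.37 z 0.0085
565 ctr [ 528.1 -348.9] size 31.7 199.0 ang 83.11 z 0.0083
hi
70 ctr [ 444.1 -318.9] size 21.6 21.8 ang 45.34 z 0.072
```

```bash
python3 - <<'E'
from meas import *
c=dict(np.load('top0.npz'))
B=blobs(c,.026,.06)
F=[b for b in B if 500<len(b)<650][0]
m=F[:,1]<-.135; f=F[m]; p=np.polyfit(f[:,1],f[:,0],1); print('fence line x=',p, 'resid std',np.std(f[:,0]-np.polyval(p,f[:,1])))
t=-np.arctan(p[0]); print('theta',t)
R=np.array([[np.cos(t),-np.sin(t)],[np.sin(t),np.cos(t)]])
loc=lambda Q:Q[:,:2]@R
def ext(Q,k,lo,hi): # extents of coordinate k with other in range
    q=loc(Q); o=q[:,1-k]; s=np.sort(q[(o>lo)&(o<hi),k]); return s[[0,2,len(s)//2,-3,-1]].round(4),len(s)
q=loc(f); print('fence x',np.percentile(q[:,0],[1,5,50,95,99]).round(4))
print('fence y all',np.percentile(loc(F)[:,1],[0,1,99,100]).round(4))
bd=np.vstack(blobs(c,.004,.02)); q=loc(bd); print('board x',np.percentile(q[:,0],[0,.2,.5,99.5,99.8,100]).round(4),'y',np.percentile(q[:,1],[0,.2,.5,99.5,99.8,100]).round(4))
st=F[(loc(F)[:,0]<np.median(loc(f)[:,0])-.012)]; q=loc(st); print('stop x',np.percentile(q[:,0],[0,2,50,98,100]).round(4),'y',np.percentile(q[:,1],[0,2,10,50,90,98,100]).round(4))
pd=B[0]; q=loc(pd); q=q[(q[:,0]<np.median(loc(f)[:,0])-.015)&(pd[:,2]<.05)];print('paddle y',np.percentile(q[:,1],[2,50,98,100]).round(4),'x',np.percentile(q[:,0],[0,2,98]).round(4))
for b in B[2:]: print('blk',np.round(np.array(cv2.minAreaRect((loc(b)*1000).astype('f4'))[0]),1), cv2.minAreaRect((loc(b)*1000).astype('f4'))[2])
k=blobs(c,.062,.09)[0]; print('knob',loc(k).mean(0))
E
```

```text
fence line x= [0.07352146 0.59498237] resid std 0.0037431800910357155
theta -0.07338942169237099
fence x [0.5878 0.588  0.5932 0.5994 0.6002]
fence y all [-0.2454 -0.2425 -0.0492 -0.0458]
board x [0.4517 0.4536 0.4539 0.6374 0.6399 0.6524] y [-0.3213 -0.3204 -0.3199 -0.0476 -0.0466 -0.0445]
stop x [0.5311 0.5314 0.5547 0.5801 0.5806] y [-0.0753 -0.0752 -0.074  -0.065  -0.056  -0.0536 -0.0528]
paddle y [-0.2804 -0.2614 -0.2411 -0.2409] x [0.5549 0.5552 0.5779]
blk [ 506.8 -104.1] 86.74465942382812
blk [ 505.9 -216.6] 74.63763427734375
blk [ 496.6 -157.9] 12.04937744140625
knob [ 0.46623343 -0.28562122]
```

Rack: yaw -0.073, with the origin consistent across board, fence, knob and paddle, and the stop face at rack y ≈ +111. The blocks in the rack frame are at (-31,82), (-41,28) and (-32,-31) mm. Plan: use the closed fingers as a square pusher. I start by turning the tool to the rack yaw and closing it.

```bash
cat > rk.py <<'E'
from meas import *
T=-.0734; X0,Y0=.538,-.186
RR=np.array([[np.cos(T),-np.sin(T)],[np.sin(T),np.cos(T)]])
rack=lambda p:(np.asarray(p)[...,:2]@RR-[X0,Y0])*1000
def st():
    s=robot.observe(); R=cv2.Rodrigues(s['tool_rot'])[0]; f=s['contact_force']
    print('t',round(s['time_s'],2),'rack',rack(s['tcp_pos']).round(1),'z',s['tcp_pos'][2].round(4),'yaw-rack',round(np.arctan2(R[1,0],R[0,0])-T,4),'tilt',R[:,2].round(3),'Frack',(f[:2]@RR).round(2),f[2].round(2),'gap',round(s['finger_gap'],2))
def blk(c):
    for b in blobs(c,.026,.06):
        if 150<len(b)<320: 
            r=cv2.minAreaRect((rack(b)).astype('f4')); print('blk',np.round(r[0],1),np.round(r[1],1),round(r[2],2))
E
echo
```

Call:
drive_tool([
  {"rz": 0.12, "gripper": 1},
  {"rz": 0.12, "gripper": 1},
  {"rz": 0.1264, "gripper": 1},
  {"tz": -0.02, "gripper": 1},
  {"gripper": 1},
])

```text
validation failed for argument at $.de...
```

```bash
python3 -c "
from rk import *; st()"
```

```text
t 0.1 rack [-350.3 -303.6] z 0.2053 yaw-rack 0.3662 tilt [-0.001  0.002 -1.   ] Frack [-0.71 -0.06] -0.56 gap 1.0
```

Call:
drive_tool([
  {"tx": 0.0, "ty": 0.0, "tz": 0.0, "rx": 0.0, "ry": 0.0, "rz": 0.12, "gripper": 1.0},
  {"tx": 0.0, "ty": 0.0, "tz": 0.0, "rx": 0.0, "ry": 0.0, "rz": 0.12, "gripper": 1.0},
  {"tx": 0.0, "ty": 0.0, "tz": 0.0, "rx": 0.0, "ry": 0.0, "rz": 0.126, "gripper": 1.0},
  {"tx": 0.0, "ty": 0.0, "tz": 0.0, "rx": 0.0, "ry": 0.0, "rz": 0.0, "gripper": 1.0},
])

```text
time_s: 0.5
tcp_pos: [0.1514, -0.5022, 0.2056]
tool_rot: [-3.138, 0.115, 0.001]
contact_force: [-0.3, 0.3, 0.4]
finger_gap: 0.332
grip_force: 0.0
```

```bash
python3 -c "
from rk import *; st()"
```

```text
t 0.5 rack [-350.2 -303.8] z 0.2056 yaw-rack 0.0004 tilt [-0.     0.001 -1.   ] Frack [-0.37  0.28] 0.44 gap 0.33
```

Call:
drive_tool([
  {"tx": 0.0268, "ty": -0.0275, "gripper": 1.0},
  {"tx": 0.0268, "ty": -0.0275, "gripper": 1.0},
  {"tx": 0.0268, "ty": -0.0275, "gripper": 1.0},
  {"tx": 0.0268, "ty": -0.0275, "gripper": 1.0},
  {"tx": 0.0268, "ty": -0.0275, "gripper": 1.0},
  {"tx": 0.0268, "ty": -0.0275, "gripper": 1.0},
  {"tx": 0.0268, "ty": -0.0275, "gripper": 1.0},
  {"tx": 0.0268, "ty": -0.0275, "gripper": 1.0},
  {"tx": 0.0268, "ty": -0.0275, "gripper": 1.0},
  {"tx": 0.0268, "ty": -0.0275, "gripper": 1.0},
  {"tz": 0.03, "gripper": 1.0},
  {"tz": 0.03, "gripper": 1.0},
])

```text
validation failed for argument at $.de...
```

```bash
python3 -c "
from rk import *; st()"
```

```text
t 0.5 rack [-350.2 -303.8] z 0.2056 yaw-rack 0.0004 tilt [-0.     0.001 -1.   ] Frack [-0.37  0.28] 0.44 gap 0.33
```

All keys are required.

Call:
drive_tool([
  {"tx": 0.0268, "ty": -0.0275, "tz": 0.0, "rx": 0.0, "ry": 0.0, "rz": 0.0, "gripper": 1.0},
  {"tx": 0.0268, "ty": -0.0275, "tz": 0.0, "rx": 0.0, "ry": 0.0, "rz": 0.0, "gripper": 1.0},
  {"tx": 0.0268, "ty": -0.0275, "tz": 0.0, "rx": 0.0, "ry": 0.0, "rz": 0.0, "gripper": 1.0},
  {"tx": 0.0268, "ty": -0.0275, "tz": 0.0, "rx": 0.0, "ry": 0.0, "rz": 0.0, "gripper": 1.0},
  {"tx": 0.0268, "ty": -0.0275, "tz": 0.0, "rx": 0.0, "ry": 0.0, "rz": 0.0, "gripper": 1.0},
  {"tx": 0.0268, "ty": -0.0275, "tz": 0.0, "rx": 0.0, "ry": 0.0, "rz": 0.0, "gripper": 1.0},
  {"tx": 0.0268, "ty": -0.0275, "tz": 0.0, "rx": 0.0, "ry": 0.0, "rz": 0.0, "gripper": 1.0},
  {"tx": 0.0268, "ty": -0.0275, "tz": 0.0, "rx": 0.0, "ry": 0.0, "rz": 0.0, "gripper": 1.0},
  {"tx": 0.0268, "ty": -0.0275, "tz": 0.0, "rx": 0.0, "ry": 0.0, "rz": 0.0, "gripper": 1.0},
  {"tx": 0.0268, "ty": -0.0275, "tz": 0.0, "rx": 0.0, "ry": 0.0, "rz": 0.0, "gripper": 1.0},
  {"tx": 0.0, "ty": 0.0, "tz": 0.03, "rx": 0.0, "ry": 0.0, "rz": 0.0, "gripper": 1.0},
  {"tx": 0.0, "ty": 0.0, "tz": 0.03, "rx": 0.0, "ry": 0.0, "rz": 0.0, "gripper": 1.0},
])

```text
time_s: 1.7
tcp_pos: [0.4408, -0.2474, 0.146]
tool_rot: [3.139, -0.106, 0.004]
contact_force: [-0.8, 0.1, -0.4]
finger_gap: 0.0
grip_force: 0.0
```

```bash
python3 -c "
from rk import *; st()"
```

```text
t 1.7 rack [-80.2 -28.4] z 0.146 yaw-rack 0.0061 tilt [ 0.002 -0.001 -1.   ] Frack [-0.83  0.09] -0.38 gap 0.0
```

Call:
drive_tool([
  {"tx": -0.003, "ty": 0.0, "tz": 0.026, "rx": 0.0, "ry": 0.0, "rz": 0.003, "gripper": 1.0},
  {"tx": 0.0, "ty": 0.0, "tz": 0.026, "rx": 0.0, "ry": 0.0, "rz": 0.0, "gripper": 1.0},
  {"tx": 0.0, "ty": 0.0, "tz": 0.026, "rx": 0.0, "ry": 0.0, "rz": 0.0, "gripper": 1.0},
  {"tx": 0.0, "ty": 0.0, "tz": 0.026, "rx": 0.0, "ry": 0.0, "rz": 0.0, "gripper": 1.0},
  {"tx": 0.0, "ty": 0.0, "tz": 0.018, "rx": 0.0, "ry": 0.0, "rz": 0.0, "gripper": 1.0},
  {"tx": 0.0, "ty": 0.0, "tz": 0.008, "rx": 0.0, "ry": 0.0, "rz": 0.0, "gripper": 1.0},
  {"tx": 0.0, "ty": 0.0, "tz": 0.0, "rx": 0.0, "ry": 0.0, "rz": 0.0, "gripper": 1.0},
  {"tx": 0.0, "ty": 0.0, "tz": 0.0, "rx": 0.0, "ry": 0.0, "rz": 0.0, "gripper": 1.0},
])

```text
time_s: 2.5
tcp_pos: [0.4364, -0.2481, 0.0167]
tool_rot: [3.139, -0.118, 0.001]
contact_force: [0.3, -0.1, 0.5]
finger_gap: -0.004
grip_force: 0.0
```

```bash
python3 -c "
from rk import *; st()"
```

```text
t 2.5 rack [-84.6 -29.4] z 0.0167 yaw-rack -0.002 tilt [ 0.001 -0.    -1.   ] Frack [ 0.31 -0.08] 0.5 gap -0.0
```

Call:
drive_tool([
  {"tx": 0.006, "ty": 0.0, "tz": 0.0, "rx": 0.0, "ry": 0.0, "rz": 0.0, "gripper": 1.0},
  {"tx": 0.006, "ty": 0.0, "tz": 0.0, "rx": 0.0, "ry": 0.0, "rz": 0.0, "gripper": 1.0},
  {"tx": 0.004, "ty": 0.0, "tz": 0.0, "rx": 0.0, "ry": 0.0, "rz": 0.0, "gripper": 1.0},
  {"tx": 0.004, "ty": 0.0, "tz": 0.0, "rx": 0.0, "ry": 0.0, "rz": 0.0, "gripper": 1.0},
  {"tx": 0.004, "ty": 0.0, "tz": 0.0, "rx": 0.0, "ry": 0.0, "rz": 0.0, "gripper": 1.0},
  {"tx": 0.004, "ty": 0.0, "tz": 0.0, "rx": 0.0, "ry": 0.0, "rz": 0.0, "gripper": 1.0},
  {"tx": 0.004, "ty": -0.0005, "tz": 0.0, "rx": 0.0, "ry": 0.0, "rz": 0.0, "gripper": 1.0},
  {"tx": 0.004, "ty": -0.0005, "tz": 0.0, "rx": 0.0, "ry": 0.0, "rz": 0.0, "gripper": 1.0},
  {"tx": 0.004, "ty": -0.0005, "tz": 0.0, "rx": 0.0, "ry": 0.0, "rz": 0.0, "gripper": 1.0},
  {"tx": 0.004, "ty": -0.0005, "tz": 0.0, "rx": 0.0, "ry": 0.0, "rz": 0.0, "gripper": 1.0},
])

```text
time_s: 3.5
tcp_pos: [0.4802, -0.2491, 0.0161]
tool_rot: [-3.139, 0.12, 0.0]
contact_force: [0.3, 0.6, 0.7]
finger_gap: -0.003
grip_force: 0.0
```

```bash
python3 -c "
from rk import *; st()
c=cam('top'); blk(c); cv2.imwrite('pics/p1.png',cv2.resize(c['image'][140:260,180:340],(800,600),interpolation=cv2.INTER_CUBIC))"
```

```text
t 3.5 rack [-40.8 -27.2] z 0.0161 yaw-rack -0.0029 tilt [-0.  0. -1.] Frack [0.27 0.6 ] 0.66 gap -0.0
blk [ 98.5 -88.7] [55.9 47. ] 63.53
blk [-31.3  81.9] [35.8 43.7] 86.93
```

View pics/p1.png

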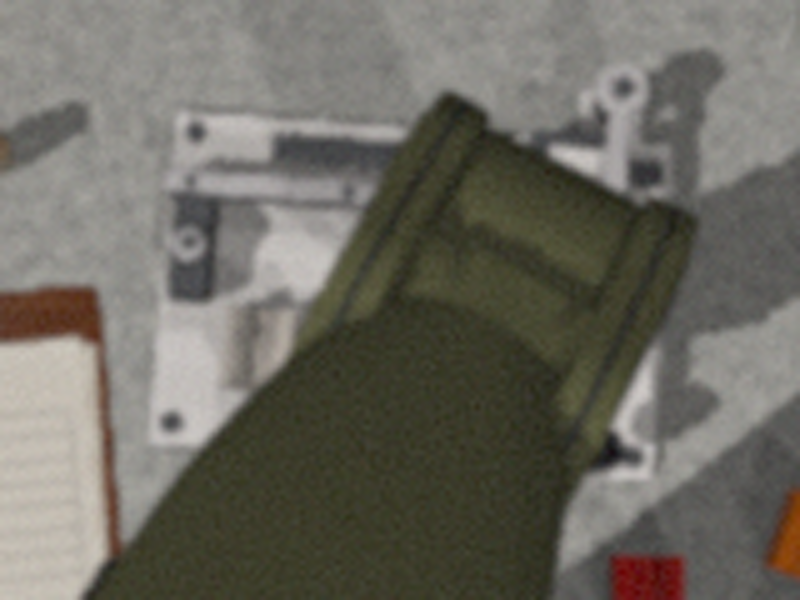

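The arm hides the block in the top view, so I check with the scene camera.

```bash
python3 -c "
from rk import *
c=cam('scene'); blk(c)
for b in blobs(c,.026,.06,30): print(len(b), rack(b).min(0).round(1), rack(b).max(0).round(1))
cv2.imwrite('pics/p2.png',cv2.resize(c['image'][170:270,190:330],(800,571),interpolation=cv2.INTER_CUBIC))"
```

```text
blk [-32.5 -33.1] [36.  44.5] 73.43
blk [  86.6 -100.3] [21.  82.9] 84.37
421 [-66.2   3.9] [ -5.7 116.2]
527 [   4.6 -100.5] [98.3 66.4]
236 [-57.1 -54.1] [-6.4 -9.9]
198 [  44.9 -113.6] [127.7 -88.1]
110 [ -33.7 -108.7] [ 42.7 -88.8]
```

View pics/p2.png

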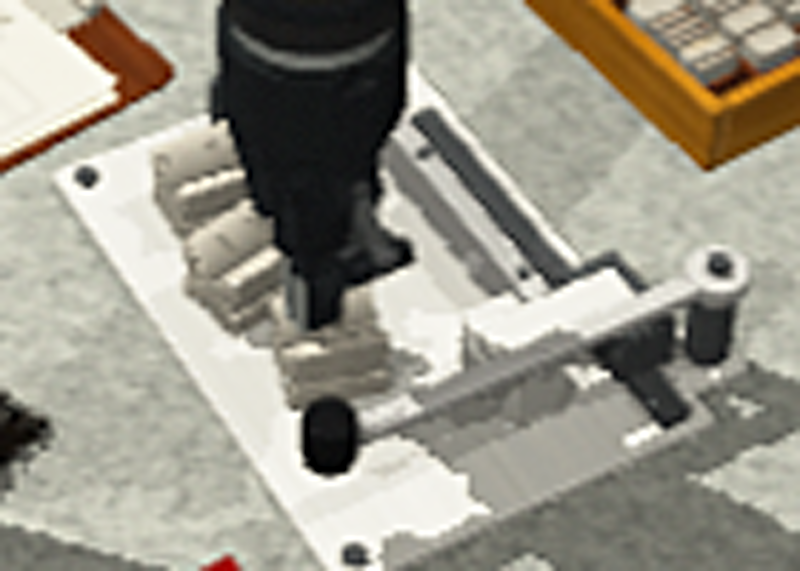

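The scene crop shows block C, at about (335,360), apparently not pushed, with the dark fingertip at (320,315) next to or over it. I check where the fingertip really is.

```bash
python3 -c "
from rk import *
c=cam('scene'); s=robot.observe(); p=s['tcp_pos']; q=c['R']@p+c['t']; print('tcp px',q[0]/q[2]*c['f']+c['cx'],q[1]/q[2]*c['f']+c['cy'],'depth',q[2])
k=800/140
P=cloud(c); 
for u,v in [(320,315),(320,300),(320,280),(295,300),(340,330),(380,255),(320,240),(300,200)]:
    a,b=int(round(u/k+190)),int(round(v/k+170)); print((u,v),P[b,a].round(4),rack(P[b,a]).round(1),c['image'][b,a])
print(s['contact_force'],s['joint_pos'].round(3))
"
```

```text
tcp px 243.67130972985268 233.2728112757389 depth 1.2326553459804548
(320, 315) [ 0.4789 -0.2612  0.0584] [-41.2 -39.4] [18 15 16]
(320, 300) [ 0.4687 -0.2765  0.089 ] [-50.3 -55.4] [26 23 21]
(320, 280) [ 0.4691 -0.2758  0.0984] [-49.9 -54.6] [31 30 28]
(295, 300) [ 0.4723 -0.2539  0.0664] [-48.4 -32.6] [ 99 105 103]
(340, 330) [ 0.496  -0.2534  0.0299] [-24.7 -30.4] [ 92 105 109]
(380, 255) [ 0.4744 -0.3079  0.1372] [-42.3 -86.3] [74 76 73]
(320, 240) [ 0.476  -0.2652  0.1087] [-43.8 -43.6] [18 18 17]
(300, 200) [ 0.4651 -0.265   0.1377] [-54.7 -44.2] [19 20 18]
[-0.20702663 -0.41189423  0.41337065] [-0.478  0.438 -0.411  0.722 -0.     2.739]
```

```bash
python3 -c "
from rk import *
c=cam('scene'); P=cloud(c); I=c['image']
for v in range(212,236):
    print(v,' '.join('%3d/%3d'%(P[v,u,2]*1000,I[v,u].mean()) for u in range(238,258,2)))
"
```

```text
212  90/ 18  93/ 19 113/ 16 109/ 18 107/ 19  94/ 17  98/ 28 129/ 44 136/ 62 138/ 63
213  89/  1  90/ 17 108/ 18 107/ 18  96/ 14  95/ 18 130/ 40 132/ 46 136/ 59 139/ 76
214  47/133  89/ 12  99/ 19 103/ 18  95/ 16  97/ 35 130/ 60 129/ 27 945/ 42 137/ 76
215  43/147  78/ 65  94/ 22 101/ 19  97/ 20  97/ 34 130/ 35 137/ 22 136/ 41 134/ 71
216  39/102  78/106  92/ 25  98/ 20  98/ 23 121/ 22 126/ 16 135/ 36 134/ 25 134/ 56
217  36/ 97  79/ 65  90/ 18  87/ 17 104/ 26 115/ 23 121/ 24 135/ 29 132/ 16 131/ 28
218  35/100  74/ 69  89/  8  90/ 21 101/ 29 112/ 26 121/ 20 131/ 18 131/  0 129/108
219  28/ 92  67/ 85  77/ 63  81/ 23 101/ 28 109/ 26 118/ 19 125/  5 127/101   7/232
220  22/ 99  66/ 81  78/ 94  75/ 19  98/ 28 105/ 25 112/ 56  45/133  44/189  10/235
221  20/129  62/ 78  70/ 94  72/ 15  93/ 29  99/ 20  42/133  43/174  41/179   9/230
222  41/199  58/ 76  69/ 95  70/ 12  90/ 22  64/  9  42/152  41/163  43/163   8/232
223  43/210  55/ 72  60/ 94  67/ 15  68/ 19  64/  8  38/140  37/147  40/137  11/235
224  44/177  54/ 72  60/ 94  60/ 13  65/ 16  57/ 10  37/125  39/138  38/122  12/207
225  40/
[... 215 characters left out ...]
/111  31/124  30/110  29/170
228  27/130  33/141  44/107  32/ 83  35/119  33/107  32/104  30/ 99  41/123  44/116
229  26/150  30/128  34/113  29/ 94  27/ 85  39/103  43/118  42/120  45/133  45/123
230  20/135  29/ 98  34/188  44/230  46/104  44/124  42/132  44/117  44/113  42/ 97
231  16/124  42/209  44/225  43/243  43/175  45/122  44/108  40/ 98  39/ 99  39/ 95
232  13/138  39/166  46/179  41/133  39/113  37/105  39/101  39/ 97  34/ 99  37/ 97
233  14/152  36/137  38/111  39/ 95  38/ 98  35/103  34/104  33/ 99  32/ 98  28/ 89
234  12/198  33/125  31/106  34/106  34/106  33/104  27/ 99  29/ 99  25/ 92  28/102
235   8/211  28/128  30/107  34/100  25/ 99  26/104  21/ 94  23/ 93  23/118  22/160
```

Call:
drive_tool([
  {"tx": -0.015, "ty": 0.0, "tz": 0.0, "rx": 0.0, "ry": 0.0, "rz": 0.0, "gripper": 1.0},
  {"tx": -0.015, "ty": 0.0, "tz": 0.0, "rx": 0.0, "ry": 0.0, "rz": 0.0, "gripper": 1.0},
  {"tx": -0.015, "ty": 0.0, "tz": 0.0, "rx": 0.0, "ry": 0.0, "rz": 0.0, "gripper": 1.0},
  {"tx": 0.0, "ty": 0.0, "tz": 0.0, "rx": 0.0, "ry": 0.0, "rz": 0.0, "gripper": 1.0},
])

```text
time_s: 4.1
tcp_pos: [0.4323, -0.2448, 0.0158]
tool_rot: [-3.138, 0.121, 0.005]
contact_force: [-0.6, -0.0, -0.6]
finger_gap: -0.001
grip_force: 0.0
```

```bash
python3 -c "
from rk import *
st(); c=cam('scene'); blk(c); P=cloud(c); s=robot.observe(); p=s['tcp_pos']; q=c['R']@p+c['t']; print('tcp px',q[0]/q[2]*c['f']+c['cx'],q[1]/q[2]*c['f']+c['cy'])
r=rack(P); o=rack(p); m=(np.abs(r-o).max(-1)<35)&(P[...,2]>.02)&(P[...,2]<.1); m[:,:]&=r[...,0]<-62
v,u=np.nonzero(m); i=np.argsort(P[v,u,2])
for j in i[:150:6]: print(u[j],v[j],(P[v[j],u[j],2]*1000).round(),(r[v[j],u[j]]-o).round())
cv2.imwrite('pics/p3.png',cv2.resize(c['image'][180:255,190:290],(800,600),interpolation=cv2.INTER_CUBIC))"
```

```text
t 4.1 rack [-88.9 -26.4] z 0.0158 yaw-rack -0.0038 tilt [-0.003  0.001 -1.   ] Frack [-0.55 -0.04] -0.61 gap -0.0
blk [-32.5 -31.9] [39.3 45. ] 73.42
tcp px 227.0139501006332 240.15455118962382
226 235 42.0 [-4. -4.]
223 233 49.0 [-11.  -1.]
228 234 52.0 [ -3. -12.]
231 232 55.0 [  5. -12.]
226 233 56.0 [ -7. -10.]
223 231 59.0 [-11.  -4.]
223 230 62.0 [-11.  -3.]
222 228 64.0 [-11.   2.]
226 230 66.0 [ -6. -10.]
227 230 68.0 [ -5. -12.]
224 228 71.0 [-9. -5.]
223 226 75.0 [-10.  -2.]
222 223 80.0 [-10.   3.]
227 229 88.0 [-12. -25.]
224 224 91.0 [-11. -10.]
227 221 91.0 [-1. -6.]
221 219 92.0 [-11.   5.]
219 216 94.0 [-11.  15.]
227 223 94.0 [ -5. -14.]
226 225 95.0 [-11. -19.]
216 211 96.0 [-11.  31.]
216 213 98.0 [-15.  24.]
```

View pics/p3.png

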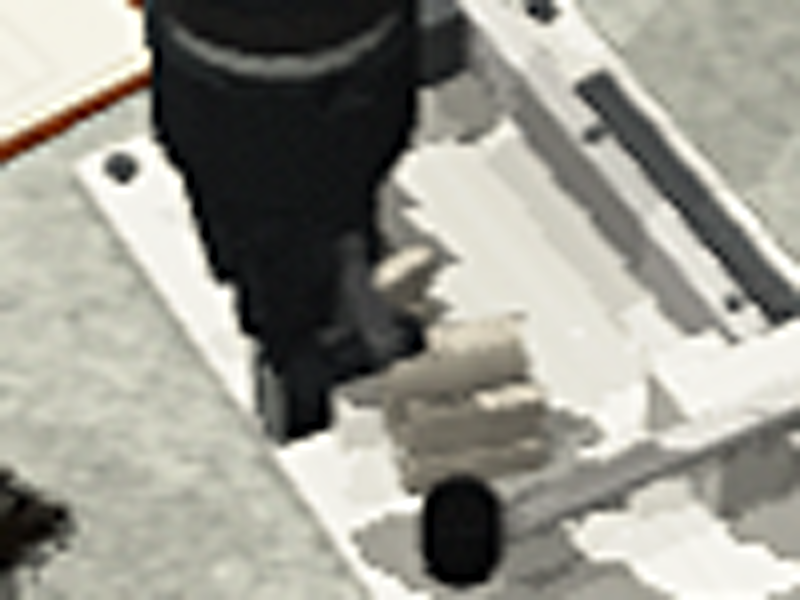

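The crop shows the fingertip at (300,435) ending at z ≈ 45–50 mm, so the real tip is about 30 mm above the reported TCP; the fingers passed over the block. I go down by feel onto the bare board.

Call:
drive_tool([
  {"tx": 0.006, "ty": 0.0, "tz": 0.008, "rx": 0.0, "ry": 0.0, "rz": 0.0, "gripper": 1.0},
  {"tx": 0.0, "ty": 0.0, "tz": 0.008, "rx": 0.0, "ry": 0.0, "rz": 0.0, "gripper": 1.0},
  {"tx": 0.0, "ty": 0.0, "tz": 0.006, "rx": 0.0, "ry": 0.0, "rz": 0.0, "gripper": 1.0},
  {"tx": 0.0, "ty": 0.0, "tz": 0.002, "rx": 0.0, "ry": 0.0, "rz": 0.0, "gripper": 1.0},
  {"tx": 0.0, "ty": 0.0, "tz": 0.0, "rx": 0.0, "ry": 0.0, "rz": 0.0, "gripper": 1.0},
])

```text
time_s: 4.65
tcp_pos: [0.4406, -0.2458, -0.0087]
tool_rot: [-3.139, 0.119, 0.002]
contact_force: [-0.1, -0.1, 0.6]
finger_gap: 0.001
grip_force: 0.0
```

```bash
python3 -c "
from rk import *
st(); c=cam('scene'); P=cloud(c); p=robot.observe()['tcp_pos']; r=rack(P); o=rack(p); m=(np.abs(r-o).max(-1)<25)&(P[...,2]>.014)&(P[...,2]<.1)&(r[...,0]<-62)&(c['image'].mean(-1)<100)
print(np.sort(P[m][:,2])[:20].round(3))"
```

```text
t 4.65 rack [-80.5 -26.8] z -0.0087 yaw-rack -0.0026 tilt [-0.001  0.001 -1.   ] Frack [-0.13 -0.15] 0.64 gap 0.0
[0.021 0.025 0.027 0.027 0.028 0.028 0.028 0.029 0.029 0.03  0.032 0.032
 0.032 0.032 0.032 0.033 0.033 0.034 0.034 0.034]
```

Call:
drive_tool([
  {"tx": 0.0, "ty": 0.0, "tz": 0.003, "rx": 0.0, "ry": 0.0, "rz": 0.0, "gripper": 1.0},
  {"tx": 0.0, "ty": 0.0, "tz": 0.003, "rx": 0.0, "ry": 0.0, "rz": 0.0, "gripper": 1.0},
  {"tx": 0.0, "ty": 0.0, "tz": 0.001, "rx": 0.0, "ry": 0.0, "rz": 0.0, "gripper": 1.0},
  {"tx": 0.0, "ty": 0.0, "tz": 0.0, "rx": 0.0, "ry": 0.0, "rz": 0.0, "gripper": 1.0},
])

```text
time_s: 5.1
tcp_pos: [0.4409, -0.2461, -0.015]
tool_rot: [-3.139, 0.12, 0.0]
contact_force: [0.2, 0.1, 0.7]
finger_gap: -0.001
grip_force: 0.0
```

Call:
drive_tool([
  {"tx": 0.0, "ty": 0.0, "tz": 0.002, "rx": 0.0, "ry": 0.0, "rz": 0.0, "gripper": 1.0},
  {"tx": 0.0, "ty": 0.0, "tz": 0.0, "rx": 0.0, "ry": 0.0, "rz": 0.0, "gripper": 1.0},
])

```text
time_s: 5.3
tcp_pos: [0.441, -0.2461, -0.0171]
tool_rot: [-3.139, 0.12, 0.0]
contact_force: [-0.4, -0.1, -0.3]
finger_gap: -0.0
grip_force: 0.0
```

```bash
python3 -c "
from rk import *
st(); c=cam('scene'); P=cloud(c); p=robot.observe()['tcp_pos']; r=rack(P); o=rack(p); m=(np.abs(r-o).max(-1)<25)&(P[...,2]>.011)&(P[...,2]<.1)&(r[...,0]<-62)&(c['image'].mean(-1)<80)
print(np.sort(P[m][:,2])[:20].round(3))"
```

```text
t 5.3 rack [-80.2 -27.1] z -0.0171 yaw-rack -0.0028 tilt [-0.  0. -1.] Frack [-0.36 -0.14] -0.28 gap -0.0
[0.012 0.013 0.015 0.016 0.017 0.018 0.019 0.019 0.019 0.02  0.02  0.02
 0.021 0.022 0.022 0.022 0.023 0.024 0.024 0.024]
```

Tip is at about 14 mm, clear of the board. Now I push block C part way and look.

Call:
drive_tool([
  {"tx": 0.005, "ty": 0.003, "tz": 0.0, "rx": 0.0, "ry": 0.0, "rz": 0.0, "gripper": 1.0},
  {"tx": 0.004, "ty": 0.0, "tz": 0.0, "rx": 0.0, "ry": 0.0, "rz": 0.0, "gripper": 1.0},
  {"tx": 0.003, "ty": 0.0, "tz": 0.0, "rx": 0.0, "ry": 0.0, "rz": 0.0, "gripper": 1.0},
  {"tx": 0.003, "ty": 0.0, "tz": 0.0, "rx": 0.0, "ry": 0.0, "rz": 0.0, "gripper": 1.0},
  {"tx": 0.003, "ty": 0.0, "tz": 0.0, "rx": 0.0, "ry": 0.0, "rz": 0.0, "gripper": 1.0},
  {"tx": 0.003, "ty": 0.0, "tz": 0.0, "rx": 0.0, "ry": 0.0, "rz": 0.0, "gripper": 1.0},
  {"tx": 0.003, "ty": 0.0, "tz": 0.0, "rx": 0.0, "ry": 0.0, "rz": 0.0, "gripper": 1.0},
  {"tx": 0.003, "ty": 0.0, "tz": 0.0, "rx": 0.0, "ry": 0.0, "rz": 0.0, "gripper": 1.0},
  {"tx": 0.003, "ty": 0.0, "tz": 0.0, "rx": 0.0, "ry": 0.0, "rz": 0.0, "gripper": 1.0},
])

```text
time_s: 6.25
tcp_pos: [0.471, -0.2514, -0.0169]
tool_rot: [-3.139, 0.12, -0.0]
contact_force: [0.0, -0.7, -0.5]
finger_gap: 0.0
grip_force: 0.3
```

```bash
python3 -c "
from rk import *
st(); c=cam('scene'); blk(c)
for b in blobs(c,.026,.06,60): print(len(b), rack(b).min(0).round(1), rack(b).max(0).round(1))"
```

```text
t 6.25 rack [-49.8 -30.2] z -0.0169 yaw-rack -0.0028 tilt [ 0.  0. -1.] Frack [ 0.1  -0.73] -0.46 gap 0.0
758 [ -23.  -108.8] [98.5 74.9]
117 [-53.8  60.3] [-28.2 101.9]
112 [-66.9  -6. ] [-43.4  61.3]
94 [-21.8 -47.7] [  9.1 -10.1]
75 [  97.4 -115.3] [128.  -94.6]
62 [-62.1 -57.1] [-42.8 -18. ]
```

Call:
drive_tool([
  {"tx": 0.004, "ty": 0.0, "tz": 0.0, "rx": 0.0, "ry": 0.0, "rz": 0.0, "gripper": 1.0},
  {"tx": 0.004, "ty": 0.0, "tz": 0.0, "rx": 0.0, "ry": 0.0, "rz": 0.0, "gripper": 1.0},
  {"tx": 0.004, "ty": 0.0, "tz": 0.0, "rx": 0.0, "ry": 0.0, "rz": 0.0, "gripper": 1.0},
  {"tx": 0.004, "ty": 0.0, "tz": 0.0, "rx": 0.0, "ry": 0.0, "rz": 0.0, "gripper": 1.0},
  {"tx": 0.004, "ty": 0.0, "tz": 0.0, "rx": 0.0, "ry": 0.0, "rz": 0.0, "gripper": 1.0},
  {"tx": 0.004, "ty": 0.0, "tz": 0.0, "rx": 0.0, "ry": 0.0, "rz": 0.0, "gripper": 1.0},
  {"tx": 0.004, "ty": 0.0, "tz": 0.0, "rx": 0.0, "ry": 0.0, "rz": 0.0, "gripper": 1.0},
  {"tx": 0.004, "ty": 0.0, "tz": 0.0, "rx": 0.0, "ry": 0.0, "rz": 0.0, "gripper": 1.0},
  {"tx": 0.003, "ty": 0.0, "tz": 0.0, "rx": 0.0, "ry": 0.0, "rz": 0.0, "gripper": 1.0},
  {"tx": 0.0, "ty": 0.0, "tz": 0.0, "rx": 0.0, "ry": 0.0, "rz": 0.0, "gripper": 1.0},
])

```text
time_s: 7.3
tcp_pos: [0.5066, -0.2543, -0.0168]
tool_rot: [3.139, -0.119, 0.002]
contact_force: [0.8, -1.0, -0.2]
finger_gap: 0.001
grip_force: 0.0
```

Call:
drive_tool([
  {"tx": 0.002, "ty": 0.0, "tz": 0.0, "rx": 0.0, "ry": 0.0, "rz": 0.0, "gripper": 1.0},
  {"tx": 0.002, "ty": 0.0, "tz": 0.0, "rx": 0.0, "ry": 0.0, "rz": 0.0, "gripper": 1.0},
  {"tx": 0.001, "ty": 0.0, "tz": 0.0, "rx": 0.0, "ry": 0.0, "rz": 0.0, "gripper": 1.0},
])

```text
time_s: 7.6
tcp_pos: [0.5107, -0.2545, -0.0169]
tool_rot: [-3.139, 0.12, 0.0]
contact_force: [-2.2, 1.1, 0.8]
finger_gap: 0.001
grip_force: 0.7
```

Call:
drive_tool([
  {"tx": 0.001, "ty": 0.0, "tz": 0.0, "rx": 0.0, "ry": 0.0, "rz": 0.0, "gripper": 1.0},
  {"tx": 0.001, "ty": 0.0, "tz": 0.0, "rx": 0.0, "ry": 0.0, "rz": 0.0, "gripper": 1.0},
])

```text
time_s: 7.8
tcp_pos: [0.5125, -0.2546, -0.0169]
tool_rot: [-3.139, 0.12, 0.0]
contact_force: [-1.4, 0.8, 0.6]
finger_gap: -0.003
grip_force: 0.7
```

```bash
python3 -c "
from rk import *
st()"
```

```text
t 7.8 rack [ -8.2 -30.3] z -0.0169 yaw-rack -0.0029 tilt [-0.  0. -1.] Frack [-1.48  0.72] 0.58 gap -0.0
```

Call:
drive_tool([
  {"tx": 0.001, "ty": 0.0, "tz": 0.0, "rx": 0.0, "ry": 0.0, "rz": 0.0, "gripper": 1.0},
  {"tx": 0.001, "ty": 0.0, "tz": 0.0, "rx": 0.0, "ry": 0.0, "rz": 0.0, "gripper": 1.0},
])

```text
time_s: 8.0
tcp_pos: [0.5143, -0.2547, -0.0169]
tool_rot: [-3.139, 0.12, 0.001]
contact_force: [-3.8, -0.1, 2.6]
finger_gap: 0.004
grip_force: 1.9
```

Call:
drive_tool([
  {"tx": 0.001, "ty": 0.0, "tz": 0.0, "rx": 0.0, "ry": 0.0, "rz": 0.0, "gripper": 1.0},
  {"tx": 0.0, "ty": 0.0, "tz": 0.0, "rx": 0.0, "ry": 0.0, "rz": 0.0, "gripper": 1.0},
])

```text
time_s: 8.2
tcp_pos: [0.5142, -0.2546, -0.0171]
tool_rot: [-3.139, 0.12, 0.004]
contact_force: [-4.5, -0.9, 3.4]
finger_gap: 0.002
grip_force: 2.6
```

Call:
drive_tool([
  {"tx": 0.001, "ty": 0.0, "tz": 0.0, "rx": 0.0, "ry": 0.0, "rz": 0.0, "gripper": 1.0},
  {"tx": 0.0, "ty": 0.0, "tz": 0.0, "rx": 0.0, "ry": 0.0, "rz": 0.0, "gripper": 1.0},
])

```text
time_s: 8.4
tcp_pos: [0.5142, -0.2546, -0.0171]
tool_rot: [-3.139, 0.12, 0.007]
contact_force: [-7.3, 0.3, 5.3]
finger_gap: 0.004
grip_force: 3.8
```

Block C is at the fence. Now I go to the middle block (-41, 28).

Call:
drive_tool([
  {"tx": -0.012, "ty": 0.0, "tz": 0.0, "rx": 0.0, "ry": 0.0, "rz": 0.0, "gripper": 1.0},
  {"tx": 0.0, "ty": 0.0, "tz": -0.025, "rx": 0.0, "ry": 0.0, "rz": 0.0, "gripper": 1.0},
  {"tx": 0.0, "ty": 0.0, "tz": -0.025, "rx": 0.0, "ry": 0.0, "rz": 0.0, "gripper": 1.0},
  {"tx": -0.018, "ty": -0.014, "tz": 0.0, "rx": 0.0, "ry": 0.0, "rz": 0.0, "gripper": 1.0},
  {"tx": -0.018, "ty": -0.015, "tz": 0.0, "rx": 0.0, "ry": 0.0, "rz": 0.0, "gripper": 1.0},
  {"tx": -0.018, "ty": -0.015, "tz": 0.0, "rx": 0.0, "ry": 0.0, "rz": 0.0, "gripper": 1.0},
  {"tx": -0.018, "ty": -0.014, "tz": 0.0, "rx": 0.0, "ry": 0.0, "rz": 0.0, "gripper": 1.0},
  {"tx": 0.0, "ty": 0.0, "tz": 0.0, "rx": 0.0, "ry": 0.0, "rz": 0.0, "gripper": 1.0},
])

```text
time_s: 9.2
tcp_pos: [0.4344, -0.1886, 0.0328]
tool_rot: [-3.138, 0.118, 0.003]
contact_force: [-1.1, -0.4, 0.1]
finger_gap: 0.0
grip_force: 0.0
```

```bash
python3 -c "
from rk import *
st(); c=cam('scene'); blk(c)
c=cam('top');blk(c)"
```

```text
t 9.2 rack [-91.   29.8] z 0.0328 yaw-rack -0.0017 tilt [-0.002  0.002 -1.   ] Frack [-1.02 -0.49] 0.09 gap 0.0
blk [ 22.2 -98. ] [151.6  20.5] 0.11
```

Call:
drive_tool([
  {"tx": 0.0, "ty": 0.001, "tz": 0.025, "rx": 0.0, "ry": 0.0, "rz": 0.0, "gripper": 1.0},
  {"tx": 0.0, "ty": 0.0, "tz": 0.025, "rx": 0.0, "ry": 0.0, "rz": 0.0, "gripper": 1.0},
  {"tx": 0.005, "ty": 0.0, "tz": 0.0, "rx": 0.0, "ry": 0.0, "rz": 0.0, "gripper": 1.0},
  {"tx": 0.005, "ty": 0.0, "tz": 0.0, "rx": 0.0, "ry": 0.0, "rz": 0.0, "gripper": 1.0},
  {"tx": 0.003, "ty": 0.0, "tz": 0.0, "rx": 0.0, "ry": 0.0, "rz": 0.0, "gripper": 1.0},
  {"tx": 0.003, "ty": 0.0, "tz": 0.0, "rx": 0.0, "ry": 0.0, "rz": 0.0, "gripper": 1.0},
  {"tx": 0.003, "ty": 0.0, "tz": 0.0, "rx": 0.0, "ry": 0.0, "rz": 0.0, "gripper": 1.0},
  {"tx": 0.003, "ty": 0.0, "tz": 0.0, "rx": 0.0, "ry": 0.0, "rz": 0.0, "gripper": 1.0},
  {"tx": 0.003, "ty": 0.0, "tz": 0.0, "rx": 0.0, "ry": 0.0, "rz": 0.0, "gripper": 1.0},
  {"tx": 0.003, "ty": 0.0, "tz": 0.0, "rx": 0.0, "ry": 0.0, "rz": 0.0, "gripper": 1.0},
  {"tx": 0.003, "ty": 0.0, "tz": 0.0, "rx": 0.0, "ry": 0.0, "rz": 0.0, "gripper": 1.0},
  {"tx": 0.003, "ty": 0.0, "tz": 0.0, "rx": 0.0, "ry": 0.0, "rz": 0.0, "gripper": 1.0},
])

```text
time_s: 10.5
tcp_pos: [0.4714, -0.1944, -0.0169]
tool_rot: [3.139, -0.12, 0.0]
contact_force: [-1.0, 0.3, -0.8]
finger_gap: -0.001
grip_force: 0.4
```

```bash
python3 -c "
from rk import *
st(); c=cam('scene'); blk(c)
for b in blobs(c,.026,.06,60): print(len(b), rack(b).min(0).round(1), rack(b).max(0).round(1))
cv2.imwrite('pics/p4.png',cv2.resize(c['image'][170:270,190:330],(800,571),interpolation=cv2.INTER_CUBIC))"
```

```text
t 10.5 rack [-53.6  26.7] z -0.0169 yaw-rack -0.0028 tilt [ 0. -0. -1.] Frack [-1.01  0.24] -0.77 gap -0.0
blk [-30.5  23.5] [40.9 69.8] 89.81
blk [  89.2 -101.5] [20.7 81.6] 84.7
922 [   2.6 -101.3] [ 97.5 137.7]
197 [-65.4   3. ] [ 4.5 43.9]
187 [  47.9 -115. ] [129.9 -89. ]
111 [ -23.2 -108.6] [ 44.  -88.6]
```

View pics/p4.png

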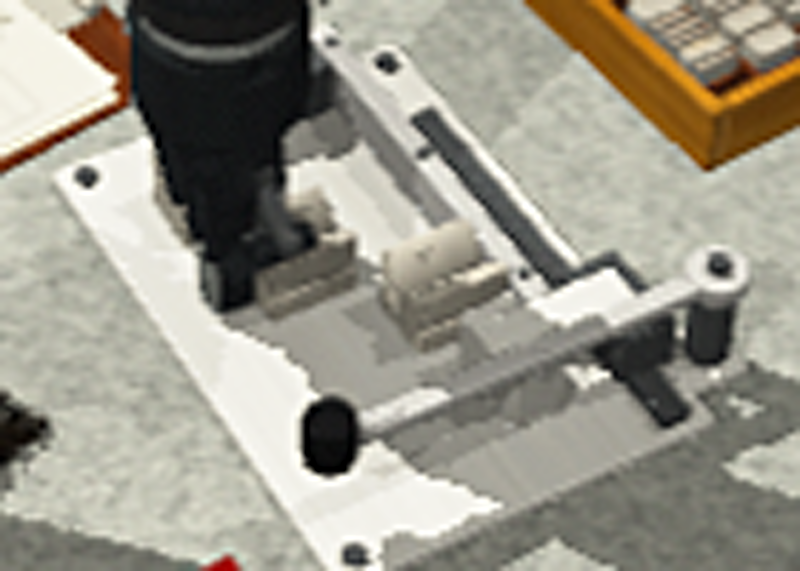

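Block C stands flush at the fence (445,275), clear of the paddle. The middle block (305,270) is squared on the fingers, so I carry on.

Call:
drive_tool([
  {"tx": 0.004, "ty": 0.0, "tz": 0.0, "rx": 0.0, "ry": 0.0, "rz": 0.0, "gripper": 1.0},
  {"tx": 0.004, "ty": 0.0, "tz": 0.0, "rx": 0.0, "ry": 0.0, "rz": 0.0, "gripper": 1.0},
  {"tx": 0.004, "ty": 0.0, "tz": 0.0, "rx": 0.0, "ry": 0.0, "rz": 0.0, "gripper": 1.0},
  {"tx": 0.004, "ty": 0.0, "tz": 0.0, "rx": 0.0, "ry": 0.0, "rz": 0.0, "gripper": 1.0},
  {"tx": 0.004, "ty": 0.0, "tz": 0.0, "rx": 0.0, "ry": 0.0, "rz": 0.0, "gripper": 1.0},
  {"tx": 0.004, "ty": 0.0, "tz": 0.0, "rx": 0.0, "ry": 0.0, "rz": 0.0, "gripper": 1.0},
  {"tx": 0.004, "ty": 0.0, "tz": 0.0, "rx": 0.0, "ry": 0.0, "rz": 0.0, "gripper": 1.0},
  {"tx": 0.004, "ty": 0.0, "tz": 0.0, "rx": 0.0, "ry": 0.0, "rz": 0.0, "gripper": 1.0},
  {"tx": 0.004, "ty": 0.0, "tz": 0.0, "rx": 0.0, "ry": 0.0, "rz": 0.0, "gripper": 1.0},
  {"tx": 0.003, "ty": 0.0, "tz": 0.0, "rx": 0.0, "ry": 0.0, "rz": 0.0, "gripper": 1.0},
  {"tx": 0.002, "ty": 0.0, "tz": 0.0, "rx": 0.0, "ry": 0.0, "rz": 0.0, "gripper": 1.0},
  {"tx": 0.001, "ty": 0.0, "tz": 0.0, "rx": 0.0, "ry": 0.0, "rz": 0.0, "gripper": 1.0},
])

```text
time_s: 11.75
tcp_pos: [0.5131, -0.1975, -0.0169]
tool_rot: [3.139, -0.12, -0.0]
contact_force: [-2.6, -1.1, 1.1]
finger_gap: -0.003
grip_force: 1.0
```

Call:
drive_tool([
  {"tx": 0.001, "ty": 0.0, "tz": 0.0, "rx": 0.0, "ry": 0.0, "rz": 0.0, "gripper": 1.0},
  {"tx": 0.001, "ty": 0.0, "tz": 0.0, "rx": 0.0, "ry": 0.0, "rz": 0.0, "gripper": 1.0},
  {"tx": 0.001, "ty": 0.0, "tz": 0.0, "rx": 0.0, "ry": 0.0, "rz": 0.0, "gripper": 1.0},
])

```text
time_s: 12.05
tcp_pos: [0.516, -0.1977, -0.0169]
tool_rot: [-3.139, 0.12, 0.0]
contact_force: [-2.4, 0.4, 0.0]
finger_gap: 0.004
grip_force: 0.8
```

Call:
drive_tool([
  {"tx": 0.001, "ty": 0.0, "tz": 0.0, "rx": 0.0, "ry": 0.0, "rz": 0.0, "gripper": 1.0},
  {"tx": 0.0, "ty": 0.0, "tz": 0.0, "rx": 0.0, "ry": 0.0, "rz": 0.0, "gripper": 1.0},
])

```text
time_s: 12.25
tcp_pos: [0.5173, -0.1978, -0.0169]
tool_rot: [-3.139, 0.12, -0.001]
contact_force: [-1.1, 0.8, 0.9]
finger_gap: 0.001
grip_force: 0.5
```

```bash
python3 -c "
from rk import *
st()"
```

```text
t 12.25 rack [-7.6 26.7] z -0.0169 yaw-rack -0.0027 tilt [ 0. -0. -1.] Frack [-1.13  0.7 ] 0.89 gap 0.0
```

Call:
drive_tool([
  {"tx": 0.001, "ty": 0.0, "tz": 0.0, "rx": 0.0, "ry": 0.0, "rz": 0.0, "gripper": 1.0},
  {"tx": 0.001, "ty": 0.0, "tz": 0.0, "rx": 0.0, "ry": 0.0, "rz": 0.0, "gripper": 1.0},
])

```text
time_s: 12.45
tcp_pos: [0.5184, -0.1979, -0.0169]
tool_rot: [3.139, -0.12, -0.002]
contact_force: [-3.8, -0.4, 1.4]
finger_gap: -0.002
grip_force: 1.9
```

Call:
drive_tool([
  {"tx": 0.001, "ty": 0.0, "tz": 0.0, "rx": 0.0, "ry": 0.0, "rz": 0.0, "gripper": 1.0},
  {"tx": 0.0, "ty": 0.0, "tz": 0.0, "rx": 0.0, "ry": 0.0, "rz": 0.0, "gripper": 1.0},
])

```text
time_s: 12.65
tcp_pos: [0.5183, -0.1978, -0.0171]
tool_rot: [3.139, -0.12, -0.005]
contact_force: [-5.6, -0.3, 3.7]
finger_gap: -0.001
grip_force: 2.8
```

Call:
drive_tool([
  {"tx": -0.012, "ty": 0.0, "tz": 0.0, "rx": 0.0, "ry": 0.0, "rz": 0.0, "gripper": 1.0},
  {"tx": 0.0, "ty": 0.0, "tz": -0.025, "rx": 0.0, "ry": 0.0, "rz": 0.0, "gripper": 1.0},
  {"tx": 0.0, "ty": 0.0, "tz": -0.025, "rx": 0.0, "ry": 0.0, "rz": 0.0, "gripper": 1.0},
  {"tx": -0.016, "ty": -0.014, "tz": 0.0, "rx": 0.0, "ry": 0.0, "rz": 0.0, "gripper": 1.0},
  {"tx": -0.016, "ty": -0.014, "tz": 0.0, "rx": 0.0, "ry": 0.0, "rz": 0.0, "gripper": 1.0},
  {"tx": -0.016, "ty": -0.014, "tz": 0.0, "rx": 0.0, "ry": 0.0, "rz": 0.0, "gripper": 1.0},
  {"tx": -0.016, "ty": -0.013, "tz": 0.0, "rx": 0.0, "ry": 0.0, "rz": 0.0, "gripper": 1.0},
  {"tx": 0.0, "ty": 0.0, "tz": 0.0, "rx": 0.0, "ry": 0.0, "rz": 0.0, "gripper": 1.0},
])

```text
time_s: 13.45
tcp_pos: [0.4456, -0.1357, 0.0329]
tool_rot: [-3.138, 0.118, 0.003]
contact_force: [0.7, -0.9, 0.1]
finger_gap: -0.002
grip_force: 0.0
```

```bash
python3 -c "
from rk import *
st()"
```

```text
t 13.45 rack [-83.6  83.4] z 0.0329 yaw-rack -0.0014 tilt [-0.002  0.001 -1.   ] Frack [ 0.73 -0.88] 0.08 gap -0.0
```

Call:
drive_tool([
  {"tx": 0.0, "ty": 0.002, "tz": 0.025, "rx": 0.0, "ry": 0.0, "rz": 0.0, "gripper": 1.0},
  {"tx": 0.0, "ty": 0.0, "tz": 0.025, "rx": 0.0, "ry": 0.0, "rz": 0.0, "gripper": 1.0},
  {"tx": 0.005, "ty": 0.0, "tz": 0.0, "rx": 0.0, "ry": 0.0, "rz": 0.0, "gripper": 1.0},
  {"tx": 0.005, "ty": 0.0, "tz": 0.0, "rx": 0.0, "ry": 0.0, "rz": 0.0, "gripper": 1.0},
  {"tx": 0.003, "ty": 0.0, "tz": 0.0, "rx": 0.0, "ry": 0.0, "rz": 0.0, "gripper": 1.0},
  {"tx": 0.003, "ty": 0.0, "tz": 0.0, "rx": 0.0, "ry": 0.0, "rz": 0.0, "gripper": 1.0},
  {"tx": 0.003, "ty": 0.0, "tz": 0.0, "rx": 0.0, "ry": 0.0, "rz": 0.0, "gripper": 1.0},
  {"tx": 0.003, "ty": 0.0, "tz": 0.0, "rx": 0.0, "ry": 0.0, "rz": 0.0, "gripper": 1.0},
  {"tx": 0.003, "ty": 0.0, "tz": 0.0, "rx": 0.0, "ry": 0.0, "rz": 0.0, "gripper": 1.0},
  {"tx": 0.003, "ty": 0.0, "tz": 0.0, "rx": 0.0, "ry": 0.0, "rz": 0.0, "gripper": 1.0},
  {"tx": 0.003, "ty": 0.0, "tz": 0.0, "rx": 0.0, "ry": 0.0, "rz": 0.0, "gripper": 1.0},
  {"tx": 0.003, "ty": 0.0, "tz": 0.0, "rx": 0.0, "ry": 0.0, "rz": 0.0, "gripper": 1.0},
])

```text
time_s: 14.65
tcp_pos: [0.4824, -0.1419, -0.0169]
tool_rot: [-3.139, 0.12, -0.0]
contact_force: [-1.5, 0.3, -0.5]
finger_gap: 0.002
grip_force: 0.5
```

Call:
drive_tool([
  {"tx": 0.004, "ty": 0.0, "tz": 0.0, "rx": 0.0, "ry": 0.0, "rz": 0.0, "gripper": 1.0},
  {"tx": 0.004, "ty": 0.0, "tz": 0.0, "rx": 0.0, "ry": 0.0, "rz": 0.0, "gripper": 1.0},
  {"tx": 0.004, "ty": 0.0, "tz": 0.0, "rx": 0.0, "ry": 0.0, "rz": 0.0, "gripper": 1.0},
  {"tx": 0.004, "ty": 0.0, "tz": 0.0, "rx": 0.0, "ry": 0.0, "rz": 0.0, "gripper": 1.0},
  {"tx": 0.004, "ty": 0.0, "tz": 0.0, "rx": 0.0, "ry": 0.0, "rz": 0.0, "gripper": 1.0},
  {"tx": 0.004, "ty": 0.0, "tz": 0.0, "rx": 0.0, "ry": 0.0, "rz": 0.0, "gripper": 1.0},
])

```text
time_s: 15.25
tcp_pos: [0.5063, -0.1438, -0.0169]
tool_rot: [-3.139, 0.12, 0.0]
contact_force: [-0.9, -0.2, 0.4]
finger_gap: 0.001
grip_force: 0.7
```

```bash
python3 -c "
from rk import *
st()"
```

```text
t 15.25 rack [-22.5  79.7] z -0.0169 yaw-rack -0.0028 tilt [-0.  0. -1.] Frack [-0.9  -0.31] 0.42 gap 0.0
```

Call:
drive_tool([
  {"tx": 0.004, "ty": 0.0, "tz": 0.0, "rx": 0.0, "ry": 0.0, "rz": 0.0, "gripper": 1.0},
  {"tx": 0.004, "ty": 0.0, "tz": 0.0, "rx": 0.0, "ry": 0.0, "rz": 0.0, "gripper": 1.0},
  {"tx": 0.003, "ty": 0.0, "tz": 0.0, "rx": 0.0, "ry": 0.0, "rz": 0.0, "gripper": 1.0},
  {"tx": 0.002, "ty": 0.0, "tz": 0.0, "rx": 0.0, "ry": 0.0, "rz": 0.0, "gripper": 1.0},
  {"tx": 0.001, "ty": 0.0, "tz": 0.0, "rx": 0.0, "ry": 0.0, "rz": 0.0, "gripper": 1.0},
  {"tx": 0.001, "ty": 0.0, "tz": 0.0, "rx": 0.0, "ry": 0.0, "rz": 0.0, "gripper": 1.0},
])

```text
time_s: 15.85
tcp_pos: [0.5207, -0.1449, -0.0169]
tool_rot: [3.139, -0.12, -0.001]
contact_force: [-2.6, 0.2, 1.5]
finger_gap: -0.005
grip_force: 1.1
```

Call:
drive_tool([
  {"tx": 0.001, "ty": 0.0, "tz": 0.0, "rx": 0.0, "ry": 0.0, "rz": 0.0, "gripper": 1.0},
  {"tx": 0.001, "ty": 0.0, "tz": 0.0, "rx": 0.0, "ry": 0.0, "rz": 0.0, "gripper": 1.0},
])

```text
time_s: 16.05
tcp_pos: [0.5222, -0.145, -0.0169]
tool_rot: [3.139, -0.12, -0.002]
contact_force: [-5.1, 0.0, 2.5]
finger_gap: -0.001
grip_force: 2.5
```

Call:
drive_tool([
  {"tx": 0.001, "ty": 0.0, "tz": 0.0, "rx": 0.0, "ry": 0.0, "rz": 0.0, "gripper": 1.0},
  {"tx": 0.0, "ty": 0.0, "tz": 0.0, "rx": 0.0, "ry": 0.0, "rz": 0.0, "gripper": 1.0},
])

```text
time_s: 16.25
tcp_pos: [0.5222, -0.145, -0.0171]
tool_rot: [-3.139, 0.12, 0.005]
contact_force: [-5.4, -0.4, 3.2]
finger_gap: 0.005
grip_force: 2.7
```

```bash
python3 -c "
from rk import *
st()"
```

```text
t 16.25 rack [-6.6 79.7] z -0.0171 yaw-rack -0.0031 tilt [-0.003  0.    -1.   ] Frack [-5.38 -0.81] 3.25 gap 0.0
```

All three blocks are at the fence. Next I go round to the -y side of the knob.

Call:
drive_tool([
  {"tx": -0.02, "ty": 0.0, "tz": 0.0, "rx": 0.0, "ry": 0.0, "rz": 0.0, "gripper": 1.0},
  {"tx": 0.0, "ty": 0.0, "tz": -0.045, "rx": 0.0, "ry": 0.0, "rz": 0.0, "gripper": 1.0},
  {"tx": 0.0, "ty": 0.0, "tz": -0.045, "rx": 0.0, "ry": 0.0, "rz": 0.0, "gripper": 1.0},
  {"tx": -0.008, "ty": 0.028, "tz": 0.0, "rx": 0.0, "ry": 0.0, "rz": 0.0, "gripper": 1.0},
  {"tx": -0.008, "ty": 0.028, "tz": 0.0, "rx": 0.0, "ry": 0.0, "rz": 0.0, "gripper": 1.0},
  {"tx": -0.008, "ty": 0.028, "tz": 0.0, "rx": 0.0, "ry": 0.0, "rz": 0.0, "gripper": 1.0},
  {"tx": -0.008, "ty": 0.028, "tz": 0.0, "rx": 0.0, "ry": 0.0, "rz": 0.0, "gripper": 1.0},
  {"tx": -0.008, "ty": 0.028, "tz": 0.0, "rx": 0.0, "ry": 0.0, "rz": 0.0, "gripper": 1.0},
  {"tx": -0.008, "ty": 0.028, "tz": 0.0, "rx": 0.0, "ry": 0.0, "rz": 0.0, "gripper": 1.0},
  {"tx": -0.008, "ty": 0.028, "tz": 0.0, "rx": 0.0, "ry": 0.0, "rz": 0.0, "gripper": 1.0},
  {"tx": -0.004, "ty": 0.026, "tz": 0.0, "rx": 0.0, "ry": 0.0, "rz": 0.0, "gripper": 1.0},
  {"tx": 0.0, "ty": 0.0, "tz": 0.0, "rx": 0.0, "ry": 0.0, "rz": 0.0, "gripper": 1.0},
])

```text
time_s: 17.45
tcp_pos: [0.4282, -0.3645, 0.0736]
tool_rot: [3.136, -0.125, 0.005]
contact_force: [-0.3, -0.0, 0.8]
finger_gap: 0.001
grip_force: 0.0
```

```bash
python3 -c "
from rk import *
st(); c=cam('top'); blk(c)
for b in blobs(c,.026,.06,60): print(len(b), rack(b).min(0).round(1), rack(b).max(0).round(1))
q=np.vstack(blobs(c,.062,.08,40)); print('knob',rack(q).mean(0).round(1))
cv2.imwrite('pics/p5.png',cv2.resize(c['image'][140:260,180:340],(800,600),interpolation=cv2.INTER_CUBIC))"
```

```text
t 17.45 rack [ -84.2 -146.1] z 0.0736 yaw-rack -0.0066 tilt [ 0.003 -0.003 -1.   ] Frack [-0.27 -0.06] 0.81 gap 0.0
665 [ -52.3 -109.3] [114.7 -55.1]
1198 [ -7.2 -59.5] [ 62.3 140. ]Traceback (most recent call last):
  File "<string>", line 5, in <module>
    q=np.vstack(blobs(c,.062,.08,40)); print('knob',rack(q).mean(0).round(1))
    return _nx.concatenate(arrs, 0, dtype=dtype, casting=casting)
           ~~~~~~~~~~~~~~~^^^^^^^^^^^^^^^^^^^^^^^^^^^^^^^^^^^^^^^
ValueError: need at least one array to concatenate
```

```bash
cat > row.py <<'E'
from rk import *
def row(c):
    P=cloud(c).reshape(-1,3); r=rack(P); m=(P[:,2]>.024)&(P[:,2]<.05)&(r[:,0]>-10)&(r[:,0]<42)&(r[:,1]<108)
    r=r[m]
    h,_=np.histogram(r[:,1],bins=np.arange(-80,110,3)); print(dict(zip(np.arange(-80,107,3).tolist(),h.tolist())))
    for lo in np.arange(-54,105,9):
        q=r[(r[:,1]>=lo)&(r[:,1]<lo+9),0]
        if len(q)>8: print(lo,'front x',np.sort(q)[:3].round(1))
E
python3 -c "
from row import *
row(cam('top'))"
```

```text
{-80: 11, -77: 12, -74: 12, -71: 12, -68: 11, -65: 13, -62: 11, -59: 11, -56: 8, -53: 0, -50: 0, -47: 0, -44: 9, -41: 14, -38: 16, -35: 16, -32: 16, -29: 15, -26: 15, -23: 14, -20: 14, -17: 16, -14: 16, -11: 16, -8: 8, -5: 0, -2: 0, 1: 0, 4: 4, 7: 16, 10: 16, 13: 16, 16: 15, 19: 15, 22: 15, 25: 14, 28: 16, 31: 16, 34: 16, 37: 17, 40: 12, 43: 0, 46: 0, 49: 0, 52: 0, 55: 0, 58: 0, 61: 0, 64: 15, 67: 16, 70: 15, 73: 14, 76: 14, 79: 12, 82: 18, 85: 16, 88: 17, 91: 16, 94: 16, 97: 15, 100: 5, 103: 0, 106: 0}
-45 front x [6.5 6.7 7.2]
-36 front x [6.2 6.5 7.7]
-27 front x [6.9 7.5 8.4]
-18 front x [5.9 6.5 6.6]
-9 front x [ 6.   8.  10.7]
0 front x [ 6.5  9.1 11.9]
9 front x [6.5 6.6 6.6]
18 front x [6.3 6.8 7.2]
27 front x [6.1 6.4 6.6]
36 front x [5.8 6.6 7. ]
63 front x [5.7 6.1 6.2]
72 front x [6.3 7.3 7.9]
81 front x [6.4 7.  7.3]
90 front x [6.2 6.2 6.2]
99 front x [ 7.5 10.6 12.8]
```

All fronts are at x ≈ 6 mm, so the blocks are flush and square. Now I go down beside the knob.

Call:
drive_tool([
  {"tx": 0.006, "ty": 0.0, "tz": 0.02, "rx": 0.0, "ry": 0.0, "rz": 0.003, "gripper": 1.0},
  {"tx": 0.0, "ty": 0.0, "tz": 0.02, "rx": 0.0, "ry": 0.0, "rz": 0.0, "gripper": 1.0},
  {"tx": 0.0, "ty": 0.0, "tz": 0.014, "rx": 0.0, "ry": 0.0, "rz": 0.0, "gripper": 1.0},
  {"tx": 0.0, "ty": -0.01, "tz": 0.0, "rx": 0.0, "ry": 0.0, "rz": 0.0, "gripper": 1.0},
  {"tx": 0.0, "ty": -0.006, "tz": 0.0, "rx": 0.0, "ry": 0.0, "rz": 0.0, "gripper": 1.0},
  {"tx": 0.0, "ty": 0.0, "tz": 0.0, "rx": 0.0, "ry": 0.0, "rz": 0.0, "gripper": 1.0},
])

```text
time_s: 18.15
tcp_pos: [0.4352, -0.3436, 0.0199]
tool_rot: [3.139, -0.121, 0.001]
contact_force: [-0.3, 1.0, -0.1]
finger_gap: -0.0
grip_force: 0.0
```

```bash
python3 -c "
from rk import *
st()
a=np.arange(0,.5701,.03)
for i in range(1,len(a)): print(a[i].round(2),(190*(np.cos(a[i-1])-np.cos(a[i]))).round(1),(190*(np.sin(a[i])-np.sin(a[i-1]))).round(1))
"
```

```text
t 18.15 rack [ -78.8 -124.7] z 0.0199 yaw-rack -0.0038 tilt [ 0.001 -0.    -1.   ] Frack [-0.36  1.01] -0.12 gap -0.0
0.03 0.1 5.7
0.06 0.3 5.7
0.09 0.4 5.7
0.12 0.6 5.7
0.15 0.8 5.6
0.18 0.9 5.6
0.21 1.1 5.6
0.24 1.3 5.6
0.27 1.4 5.5
0.3 1.6 5.5
0.33 1.8 5.4
0.36 1.9 5.4
0.39 2.1 5.3
0.42 2.2 5.2
0.45 2.4 5.2
0.48 2.6 5.1
0.51 2.7 5.0
0.54 2.9 4.9
0.57 3.0 4.8
```

Call:
drive_tool([
  {"tx": 0.0, "ty": -0.0057, "tz": 0.0, "rx": 0.0, "ry": 0.0, "rz": 0.0, "gripper": 1.0},
  {"tx": 0.0003, "ty": -0.0057, "tz": 0.0, "rx": 0.0, "ry": 0.0, "rz": 0.0, "gripper": 1.0},
  {"tx": 0.0004, "ty": -0.0057, "tz": 0.0, "rx": 0.0, "ry": 0.0, "rz": 0.0, "gripper": 1.0},
  {"tx": 0.0006, "ty": -0.0057, "tz": 0.0, "rx": 0.0, "ry": 0.0, "rz": 0.0, "gripper": 1.0},
  {"tx": 0.0008, "ty": -0.0056, "tz": 0.0, "rx": 0.0, "ry": 0.0, "rz": 0.0, "gripper": 1.0},
  {"tx": 0.0009, "ty": -0.0056, "tz": 0.0, "rx": 0.0, "ry": 0.0, "rz": 0.0, "gripper": 1.0},
  {"tx": 0.0011, "ty": -0.0056, "tz": 0.0, "rx": 0.0, "ry": 0.0, "rz": 0.0, "gripper": 1.0},
  {"tx": 0.0013, "ty": -0.0056, "tz": 0.0, "rx": 0.0, "ry": 0.0, "rz": 0.0, "gripper": 1.0},
  {"tx": 0.0014, "ty": -0.0055, "tz": 0.0, "rx": 0.0, "ry": 0.0, "rz": 0.0, "gripper": 1.0},
  {"tx": 0.0016, "ty": -0.0055, "tz": 0.0, "rx": 0.0, "ry": 0.0, "rz": 0.0, "gripper": 1.0},
  {"tx": 0.0018, "ty": -0.0054, "tz": 0.0, "rx": 0.0, "ry": 0.0, "rz": 0.0, "gripper": 1.0},
  {"tx": 0.0019, "ty": -0.0054, "tz": 0.0, "rx": 0.0, "ry": 0.0, "rz": 0.0, "gripper": 1.0},
])

```text
time_s: 19.35
tcp_pos: [0.4519, -0.2788, 0.0191]
tool_rot: [3.139, -0.125, -0.001]
contact_force: [-1.3, -3.3, -0.1]
finger_gap: -0.004
grip_force: 1.3
```

```bash
python3 -c "
from row import *
st(); c=cam('scene')
cv2.imwrite('pics/p6.png',cv2.resize(c['image'][160:270,190:340],(800,587),interpolation=cv2.INTER_CUBIC))"
```

```text
t 19.35 rack [-66.8 -58.9] z 0.0191 yaw-rack -0.0059 tilt [-0. -0. -1.] Frack [-1.03 -3.34] -0.12 gap -0.0
```

View pics/p6.png

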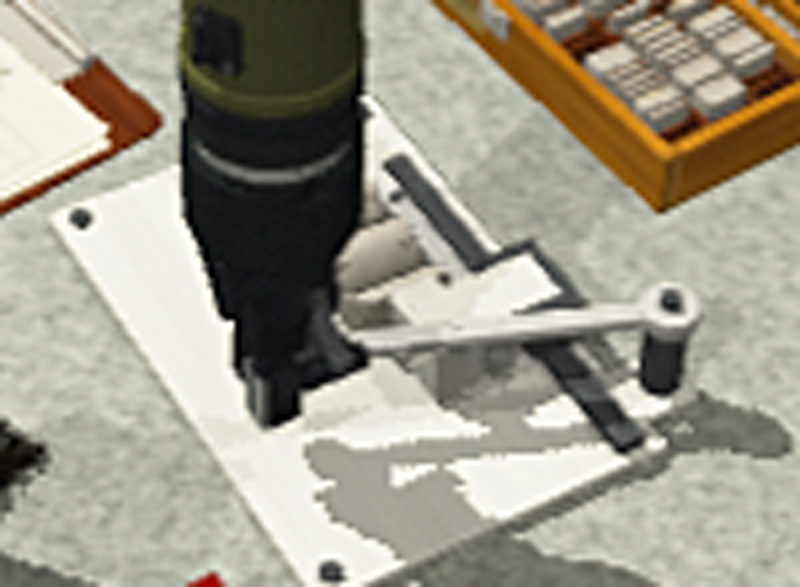

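The fingers (275,390) are pushing the knob, and the lever and paddle advance with the near block. I continue more slowly.

Call:
drive_tool([
  {"tx": 0.0015, "ty": -0.0036, "tz": 0.0, "rx": 0.0, "ry": 0.0, "rz": 0.0, "gripper": 1.0},
  {"tx": 0.0015, "ty": -0.0036, "tz": 0.0, "rx": 0.0, "ry": 0.0, "rz": 0.0, "gripper": 1.0},
  {"tx": 0.0015, "ty": -0.0036, "tz": 0.0, "rx": 0.0, "ry": 0.0, "rz": 0.0, "gripper": 1.0},
  {"tx": 0.0016, "ty": -0.0035, "tz": 0.0, "rx": 0.0, "ry": 0.0, "rz": 0.0, "gripper": 1.0},
  {"tx": 0.0016, "ty": -0.0035, "tz": 0.0, "rx": 0.0, "ry": 0.0, "rz": 0.0, "gripper": 1.0},
  {"tx": 0.0017, "ty": -0.0035, "tz": 0.0, "rx": 0.0, "ry": 0.0, "rz": 0.0, "gripper": 1.0},
])

```text
time_s: 20.0
tcp_pos: [0.4629, -0.2586, 0.0191]
tool_rot: [3.139, -0.125, -0.001]
contact_force: [-1.9, -3.7, 0.8]
finger_gap: -0.001
grip_force: 1.9
```

Call:
drive_tool([
  {"tx": 0.0012, "ty": -0.0024, "tz": 0.0, "rx": 0.0, "ry": 0.0, "rz": 0.0, "gripper": 1.0},
  {"tx": 0.0012, "ty": -0.0024, "tz": 0.0, "rx": 0.0, "ry": 0.0, "rz": 0.0, "gripper": 1.0},
])

```text
time_s: 20.2
tcp_pos: [0.4657, -0.254, 0.0191]
tool_rot: [3.139, -0.125, -0.001]
contact_force: [-3.1, -4.2, 1.1]
finger_gap: -0.001
grip_force: 1.9
```

```bash
python3 -c "
from row import *
st()"
```

```text
t 20.2 rack [-54.9 -33.1] z 0.0191 yaw-rack -0.0059 tilt [-0. -0. -1.] Frack [-2.75 -4.46] 1.13 gap -0.0
```

Call:
drive_tool([
  {"tx": 0.0008, "ty": -0.0015, "tz": 0.0, "rx": 0.0, "ry": 0.0, "rz": 0.0, "gripper": 1.0},
  {"tx": 0.0008, "ty": -0.0015, "tz": 0.0, "rx": 0.0, "ry": 0.0, "rz": 0.0, "gripper": 1.0},
])

```text
time_s: 20.4
tcp_pos: [0.4676, -0.2511, 0.0191]
tool_rot: [3.139, -0.124, -0.0]
contact_force: [-2.7, -3.8, -0.1]
finger_gap: 0.0
grip_force: 1.9
```

Call:
drive_tool([
  {"tx": 0.0006, "ty": -0.001, "tz": 0.0, "rx": 0.0, "ry": 0.0, "rz": 0.0, "gripper": 1.0},
  {"tx": 0.0006, "ty": -0.001, "tz": 0.0, "rx": 0.0, "ry": 0.0, "rz": 0.0, "gripper": 1.0},
])

```text
time_s: 20.6
tcp_pos: [0.4689, -0.2493, 0.0191]
tool_rot: [3.139, -0.124, -0.0]
contact_force: [-2.2, -4.2, 0.8]
finger_gap: 0.001
grip_force: 1.9
```

Call:
drive_tool([
  {"tx": 0.0006, "ty": -0.001, "tz": 0.0, "rx": 0.0, "ry": 0.0, "rz": 0.0, "gripper": 1.0},
  {"tx": 0.0, "ty": 0.0, "tz": 0.0, "rx": 0.0, "ry": 0.0, "rz": 0.0, "gripper": 1.0},
])

```text
time_s: 20.8
tcp_pos: [0.4697, -0.2482, 0.0191]
tool_rot: [-3.139, 0.124, -0.0]
contact_force: [-3.5, -3.4, -0.1]
finger_gap: 0.003
grip_force: 1.7
```

```bash
python3 -c "
from row import *
st(); c=cam('scene')
P=cloud(c); r=rack(P); m=(P[...,2]>.05)&(P[...,2]<.061)&(r[...,0]>-10)&(r[...,0]<95)&(r[...,1]>-110)&(r[...,1]<20)
q=r[m]; q=q[(np.abs(q[:,0]-50)>14)]; p=np.polyfit(q[:,0],q[:,1],1); res=q[:,1]-np.polyval(p,q[:,0]); k=abs(res)<8; p=np.polyfit(q[k,0],q[k,1],1); print('lever',len(q),np.arctan(-p[0]))"
```

```text
t 20.8 rack [-51.3 -27. ] z 0.0191 yaw-rack -0.0057 tilt [ 0.  0. -1.] Frack [-3.26 -3.7 ] -0.12 gap 0.0
lever 115 0.5328335747335707
```

Call:
drive_tool([
  {"tx": 0.0006, "ty": -0.001, "tz": 0.0, "rx": 0.0, "ry": 0.0, "rz": 0.0, "gripper": 1.0},
  {"tx": 0.0006, "ty": -0.001, "tz": 0.0, "rx": 0.0, "ry": 0.0, "rz": 0.0, "gripper": 1.0},
])

```text
time_s: 21.05
tcp_pos: [0.4709, -0.2464, 0.0191]
tool_rot: [3.139, -0.125, -0.0]
contact_force: [-2.9, -3.8, 0.5]
finger_gap: 0.002
grip_force: 1.9
```

Call:
drive_tool([
  {"tx": 0.0006, "ty": -0.001, "tz": 0.0, "rx": 0.0, "ry": 0.0, "rz": 0.0, "gripper": 1.0},
  {"tx": 0.0006, "ty": -0.001, "tz": 0.0, "rx": 0.0, "ry": 0.0, "rz": 0.0, "gripper": 1.0},
])

```text
time_s: 21.25
tcp_pos: [0.4718, -0.2451, 0.0191]
tool_rot: [3.137, -0.125, -0.002]
contact_force: [-5.6, -7.2, 0.6]
finger_gap: 0.003
grip_force: 3.7
```

Call:
drive_tool([
  {"tx": 0.0006, "ty": -0.001, "tz": 0.0, "rx": 0.0, "ry": 0.0, "rz": 0.0, "gripper": 1.0},
  {"tx": 0.0, "ty": 0.0, "tz": 0.0, "rx": 0.0, "ry": 0.0, "rz": 0.0, "gripper": 1.0},
])

```text
time_s: 21.45
tcp_pos: [0.4718, -0.2452, 0.0191]
tool_rot: [3.135, -0.126, -0.004]
contact_force: [-6.7, -9.2, 1.7]
finger_gap: -0.001
grip_force: 4.3
```

Call:
drive_tool([
  {"tx": 0.0006, "ty": -0.001, "tz": 0.0, "rx": 0.0, "ry": 0.0, "rz": 0.0, "gripper": 1.0},
  {"tx": 0.0, "ty": 0.0, "tz": 0.0, "rx": 0.0, "ry": 0.0, "rz": 0.0, "gripper": 1.0},
])

```text
time_s: 21.65
tcp_pos: [0.4718, -0.2451, 0.0191]
tool_rot: [3.133, -0.126, -0.006]
contact_force: [-7.7, -10.4, 1.7]
finger_gap: -0.0
grip_force: 5.5
```

```bash
python3 -c "
from row import *
st()"
```

```text
t 21.65 rack [-49.5 -23.8] z 0.0191 yaw-rack -0.0073 tilt [-0.004 -0.006 -1.   ] Frack [ -6.9  -10.98] 1.66 gap -0.0
```

Tight: about 8 N extra at the knob, so about 15 N on the row. I hold it there.

Call:
drive_tool([
  {"tx": 0.0, "ty": 0.0, "tz": 0.0, "rx": 0.0, "ry": 0.0, "rz": 0.0, "gripper": 1.0},
  {"tx": 0.0, "ty": 0.0, "tz": 0.0, "rx": 0.0, "ry": 0.0, "rz": 0.0, "gripper": 1.0},
  {"tx": 0.0, "ty": 0.0, "tz": 0.0, "rx": 0.0, "ry": 0.0, "rz": 0.0, "gripper": 1.0},
  {"tx": 0.0, "ty": 0.0, "tz": 0.0, "rx": 0.0, "ry": 0.0, "rz": 0.0, "gripper": 1.0},
  {"tx": 0.0, "ty": 0.0, "tz": 0.0, "rx": 0.0, "ry": 0.0, "rz": 0.0, "gripper": 1.0},
  {"tx": 0.0, "ty": 0.0, "tz": 0.0, "rx": 0.0, "ry": 0.0, "rz": 0.0, "gripper": 1.0},
  {"tx": 0.0, "ty": 0.0, "tz": 0.0, "rx": 0.0, "ry": 0.0, "rz": 0.0, "gripper": 1.0},
  {"tx": 0.0, "ty": 0.0, "tz": 0.0, "rx": 0.0, "ry": 0.0, "rz": 0.0, "gripper": 1.0},
  {"tx": 0.0, "ty": 0.0, "tz": 0.0, "rx": 0.0, "ry": 0.0, "rz": 0.0, "gripper": 1.0},
  {"tx": 0.0, "ty": 0.0, "tz": 0.0, "rx": 0.0, "ry": 0.0, "rz": 0.0, "gripper": 1.0},
])

```text
time_s: 22.65
tcp_pos: [0.4718, -0.2451, 0.0191]
tool_rot: [3.134, -0.127, -0.006]
contact_force: [-8.1, -9.8, 1.4]
finger_gap: 0.002
grip_force: 5.5
```

```bash
python3 -c "
from row import *
st(); c=cam('top'); row(c)"
```

```text
t 22.65 rack [-49.5 -23.8] z 0.0191 yaw-rack -0.0075 tilt [-0.004 -0.005 -1.   ] Frack [ -7.37 -10.35] 1.4 gap 0.0
{-80: 0, -77: 0, -74: 0, -71: 0, -68: 0, -65: 0, -62: 0, -59: 0, -56: 0, -53: 0, -50: 0, -47: 0, -44: 0, -41: 0, -38: 0, -35: 0, -32: 0, -29: 0, -26: 0, -23: 0, -20: 0, -17: 0, -14: 0, -11: 0, -8: 0, -5: 0, -2: 0, 1: 0, 4: 0, 7: 0, 10: 0, 13: 0, 16: 0, 19: 0, 22: 0, 25: 0, 28: 0, 31: 0, 34: 0, 37: 1, 40: 4, 43: 7, 46: 10, 49: 12, 52: 12, 55: 14, 58: 18, 61: 16, 64: 17, 67: 17, 70: 15, 73: 15, 76: 16, 79: 14, 82: 16, 85: 14, 88: 15, 91: 12, 94: 18, 97: 15, 100: 17, 103: 19, 106: 10}
36 front x [28.2 30.7 33.3]
45 front x [ 9.8 12.6 15.1]
54 front x [6.5 6.9 7.3]
63 front x [6.1 6.2 6.3]
72 front x [6.6 7.1 7.2]
81 front x [6.5 6.9 7.1]
90 front x [6.1 6.6 6.9]
99 front x [6.2 6.3 6.4]
```

Call:
drive_tool([
  {"tx": 0.0, "ty": 0.0, "tz": 0.0, "rx": 0.0, "ry": 0.0, "rz": 0.0, "gripper": 1.0},
  {"tx": 0.0, "ty": 0.0, "tz": 0.0, "rx": 0.0, "ry": 0.0, "rz": 0.0, "gripper": 1.0},
  {"tx": 0.0, "ty": 0.0, "tz": 0.0, "rx": 0.0, "ry": 0.0, "rz": 0.0, "gripper": 1.0},
  {"tx": 0.0, "ty": 0.0, "tz": 0.0, "rx": 0.0, "ry": 0.0, "rz": 0.0, "gripper": 1.0},
  {"tx": 0.0, "ty": 0.0, "tz": 0.0, "rx": 0.0, "ry": 0.0, "rz": 0.0, "gripper": 1.0},
  {"tx": 0.0, "ty": 0.0, "tz": 0.0, "rx": 0.0, "ry": 0.0, "rz": 0.0, "gripper": 1.0},
  {"tx": 0.0, "ty": 0.0, "tz": 0.0, "rx": 0.0, "ry": 0.0, "rz": 0.0, "gripper": 1.0},
  {"tx": 0.0, "ty": 0.0, "tz": 0.0, "rx": 0.0, "ry": 0.0, "rz": 0.0, "gripper": 1.0},
])

```text
time_s: 23.5
tcp_pos: [0.4718, -0.2451, 0.0191]
tool_rot: [3.134, -0.127, -0.006]
contact_force: [-8.5, -10.0, 2.6]
finger_gap: -0.003
grip_force: 5.5
```

```bash
python3 -c "
from row import *
st(); c=cam('scene'); row(c)"
```

```text
t 23.5 rack [-49.5 -23.8] z 0.0191 yaw-rack -0.0075 tilt [-0.004 -0.005 -1.   ] Frack [ -7.77 -10.56] 2.58 gap -0.0
{-80: 0, -77: 0, -74: 0, -71: 0, -68: 0, -65: 0, -62: 0, -59: 0, -56: 0, -53: 0, -50: 0, -47: 7, -44: 38, -41: 11, -38: 6, -35: 3, -32: 6, -29: 4, -26: 3, -23: 7, -20: 9, -17: 8, -14: 8, -11: 10, -8: 7, -5: 6, -2: 11, 1: 12, 4: 8, 7: 5, 10: 3, 13: 0, 16: 2, 19: 2, 22: 18, 25: 20, 28: 18, 31: 12, 34: 8, 37: 7, 40: 8, 43: 2, 46: 0, 49: 1, 52: 0, 55: 4, 58: 4, 61: 3, 64: 2, 67: 0, 70: 0, 73: 0, 76: 0, 79: 0, 82: 0, 85: 0, 88: 0, 91: 0, 94: 0, 97: 0, 100: 0, 103: 0, 106: 0}
-45 front x [16.  16.6 16.8]
-36 front x [16.5 16.9 17. ]
-27 front x [16.5 17.  18.3]
-18 front x [17.1 17.3 17.4]
-9 front x [17.7 18.1 18.6]
0 front x [ 8.8 13.3 14.8]
18 front x [13.2 13.2 13.6]
27 front x [14.6 16.8 17.7]
36 front x [23.9 24.1 26.3]
54 front x [32.2 32.4 32.8]
```

Held for about 2 s. Now I release and withdraw to the -y side.

Call:
drive_tool([
  {"tx": -0.006, "ty": 0.012, "tz": 0.0, "rx": 0.0, "ry": 0.0, "rz": 0.0, "gripper": 1.0},
  {"tx": -0.006, "ty": 0.013, "tz": 0.0, "rx": 0.0, "ry": 0.0, "rz": 0.0, "gripper": 1.0},
  {"tx": -0.006, "ty": 0.014, "tz": 0.0, "rx": 0.0, "ry": 0.0, "rz": 0.0, "gripper": 1.0},
  {"tx": -0.005, "ty": 0.014, "tz": 0.0, "rx": 0.0, "ry": 0.0, "rz": 0.0, "gripper": 1.0},
  {"tx": -0.004, "ty": 0.015, "tz": 0.0, "rx": 0.0, "ry": 0.0, "rz": 0.0, "gripper": 1.0},
  {"tx": -0.003, "ty": 0.015, "tz": 0.0, "rx": 0.0, "ry": 0.0, "rz": 0.0, "gripper": 1.0},
  {"tx": -0.002, "ty": 0.016, "tz": 0.0, "rx": 0.0, "ry": 0.0, "rz": 0.0, "gripper": 1.0},
  {"tx": -0.001, "ty": 0.016, "tz": 0.0, "rx": 0.0, "ry": 0.0, "rz": 0.0, "gripper": 1.0},
  {"tx": 0.0, "ty": 0.02, "tz": -0.01, "rx": 0.0, "ry": 0.0, "rz": 0.0, "gripper": 1.0},
  {"tx": 0.0, "ty": 0.01, "tz": -0.03, "rx": 0.0, "ry": 0.0, "rz": 0.0, "gripper": 1.0},
  {"tx": 0.0, "ty": 0.0, "tz": -0.04, "rx": 0.0, "ry": 0.0, "rz": 0.0, "gripper": 1.0},
  {"tx": -0.02, "ty": 0.0, "tz": -0.03, "rx": 0.0, "ry": 0.0, "rz": 0.0, "gripper": 1.0},
])

```text
time_s: 24.75
tcp_pos: [0.4117, -0.3852, 0.1311]
tool_rot: [3.137, -0.123, 0.005]
contact_force: [1.1, -0.2, 0.0]
finger_gap: -0.001
grip_force: 0.0
```

Call:
drive_tool([
  {"tx": -0.03, "ty": 0.0, "tz": 0.0, "rx": 0.0, "ry": 0.0, "rz": 0.0, "gripper": 1.0},
  {"tx": -0.03, "ty": 0.0, "tz": 0.0, "rx": 0.0, "ry": 0.0, "rz": 0.0, "gripper": 1.0},
  {"tx": -0.03, "ty": 0.0, "tz": 0.0, "rx": 0.0, "ry": 0.0, "rz": 0.0, "gripper": 1.0},
  {"tx": 0.0, "ty": 0.0, "tz": 0.0, "rx": 0.0, "ry": 0.0, "rz": 0.0, "gripper": 1.0},
  {"tx": 0.0, "ty": 0.0, "tz": 0.0, "rx": 0.0, "ry": 0.0, "rz": 0.0, "gripper": 1.0},
  {"tx": 0.0, "ty": 0.0, "tz": 0.0, "rx": 0.0, "ry": 0.0, "rz": 0.0, "gripper": 1.0},
  {"tx": 0.0, "ty": 0.0, "tz": 0.0, "rx": 0.0, "ry": 0.0, "rz": 0.0, "gripper": 1.0},
])

```text
time_s: 25.45
tcp_pos: [0.3207, -0.3764, 0.1291]
tool_rot: [3.139, -0.123, 0.001]
contact_force: [0.8, -0.3, 0.2]
finger_gap: -0.002
grip_force: 0.0
```

```bash
python3 -c "
from row import *
st(); c=cam('top'); row(c)
for b in blobs(c,.062,.09,30): print('knob?',len(b),rack(b).mean(0).round(1),b[:,2].mean())
cv2.imwrite('pics/p7.png',cv2.resize(c['image'][140:260,180:340],(800,600),interpolation=cv2.INTER_CUBIC))"
```

```text
t 25.45 rack [-190.6 -165.9] z 0.1291 yaw-rack -0.005 tilt [ 0.001 -0.    -1.   ] Frack [ 0.82 -0.19] 0.18 gap -0.0
{-80: 11, -77: 10, -74: 13, -71: 13, -68: 12, -65: 12, -62: 12, -59: 10, -56: 15, -53: 0, -50: 0, -47: 0, -44: 0, -41: 0, -38: 0, -35: 0, -32: 0, -29: 0, -26: 0, -23: 0, -20: 0, -17: 0, -14: 0, -11: 0, -8: 0, -5: 0, -2: 0, 1: 5, 4: 16, 7: 17, 10: 15, 13: 14, 16: 15, 19: 14, 22: 15, 25: 16, 28: 16, 31: 17, 34: 15, 37: 15, 40: 15, 43: 16, 46: 15, 49: 13, 52: 16, 55: 13, 58: 17, 61: 18, 64: 16, 67: 16, 70: 15, 73: 16, 76: 17, 79: 17, 82: 13, 85: 14, 88: 13, 91: 12, 94: 18, 97: 17, 100: 17, 103: 16, 106: 11}
0 front x [6.  6.3 6.9]
9 front x [6.7 6.9 7.2]
18 front x [6.3 6.7 7.3]
27 front x [6.1 6.2 6.7]
36 front x [6.9 6.9 7.4]
45 front x [6.6 7.  7.1]
54 front x [6.6 7.2 7.3]
63 front x [6.2 6.2 6.3]
72 front x [5.6 6.6 6.7]
81 front x [6.7 6.8 6.9]
90 front x [6.6 6.6 7.1]
99 front x [5.8 6.  6.1]
knob? 69 [-71.8 -96.4] 0.07185695778103228
```

View pics/p7.png

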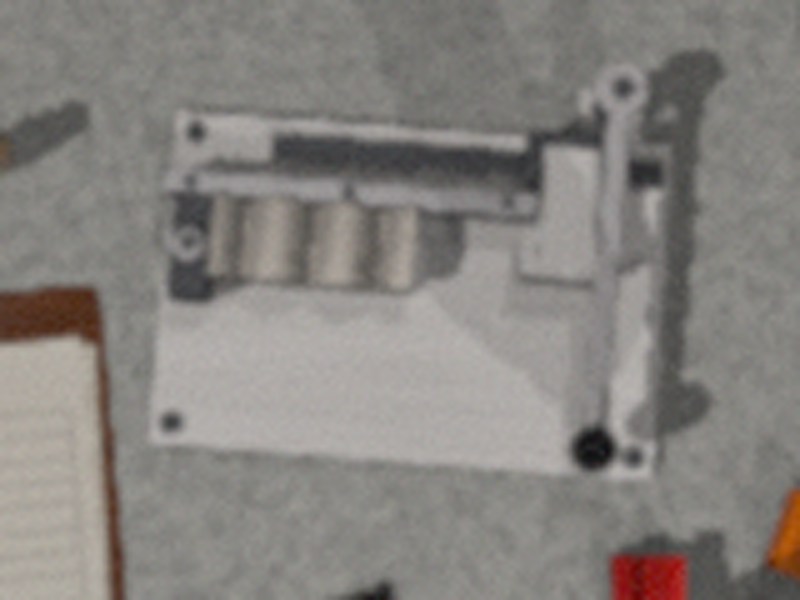

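The crop shows the row closed against the stop (210–415, 240) and flush at the fence, with the paddle and lever back. The knob (595,448) is within about 0.02 rad of centre. I let it settle briefly, check once more and hand in.

Call:
drive_tool([
  {"tx": 0.0, "ty": 0.0, "tz": 0.0, "rx": 0.0, "ry": 0.0, "rz": 0.0, "gripper": 1.0},
  {"tx": 0.0, "ty": 0.0, "tz": 0.0, "rx": 0.0, "ry": 0.0, "rz": 0.0, "gripper": 1.0},
  {"tx": 0.0, "ty": 0.0, "tz": 0.0, "rx": 0.0, "ry": 0.0, "rz": 0.0, "gripper": 1.0},
  {"tx": 0.0, "ty": 0.0, "tz": 0.0, "rx": 0.0, "ry": 0.0, "rz": 0.0, "gripper": 1.0},
  {"tx": 0.0, "ty": 0.0, "tz": 0.0, "rx": 0.0, "ry": 0.0, "rz": 0.0, "gripper": 1.0},
  {"tx": 0.0, "ty": 0.0, "tz": 0.0, "rx": 0.0, "ry": 0.0, "rz": 0.0, "gripper": 1.0},
])

```text
time_s: 26.1
tcp_pos: [0.3197, -0.3758, 0.1291]
tool_rot: [3.139, -0.124, 0.0]
contact_force: [0.5, 0.4, 0.0]
finger_gap: 0.002
grip_force: 0.0
```

```bash
python3 -c "
from row import *
c=cam('top'); b=blobs(c,.062,.09,30)[0]; k=rack(b).mean(0); print(k)
if abs(k[1]+99.6)<7: print(robot.finish_job())"
```

```text
[-71.65831303 -96.53193365]
the job is handed in; nothing more can be done
None
```

I handed the job in at about 26 s: the final camera check showed the three V-blocks closed against the end stop and flush with the fence, after a firm hold of about 2 s, with the lever back within about 0.02 rad of centre (the hand-in returned no verdict).

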